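Load the spring magazine with hull blanks

ROBOT

A 7-joint arm with a two-finger parallel gripper is mounted at the origin on the work surface. World frame = base frame: x ahead of the robot, y to its left, z up, the work surface at z = 0. Lengths are in m, angles in rad, forces in N, time in s.
With the tool pointing down it reaches from about 0.425 to 0.8 m from the base axis. Payload 8.3 kg.
Tool frame: the origin (TCP) lies on the centre line of the jaws, within the pads' length; the fingertips stand ahead of it and the grasp point (between the pads) lies 11 mm behind it (robot.tcp_to_tips is the z of the fingertips in the tool frame, in m); z points along the fingers, y is the direction in which the jaws open and shut (so a half turn about z gives the same grasp; the last joint's range is limited). The gripper opens to 85 mm and grips with 20 to 120 N. Pads are 22 mm wide; open, the fingers measure 114 mm over their backs; the gripper's body (76 mm by 85 mm) begins 54 mm behind the grasp point. The pads swing forward as they close: fully open they stand 13 mm farther back than shut.
Start: joints at [-1.196, 0.383, 0.016, 1.37, -0.006, 1.388, -0.046], TCP at [0.265, 0.566, 0.204] pointing down, gripper open.
Joint ranges: [-2.95, 2.95], [-0.25, 2.06], [-1.52, 1.56], [0.18, 2.33], [-1.44, 4.58], [0.02, 2.06], [-3.01, 3.01]. Speed limits (rad/s): [2.39, 2.39, 3.01, 3.01, 3.14, 3.14, 3.14].

INTERFACE

Orientations are given as a unit quaternion [x, y, z, w].
In Python, from bench import robot gives the robot as it stands.
- The arm moves only by the shell command python3 -m creep 'ROWS' [FORCE]. ROWS is JSON, a list of rows, each a list of 7 numbers: the opening, from 0 (shut) to 1 (fully open), then the shift along the tool's x, y, z in units of 500 mm (1.0 is 500 mm), then the turn, a rotation vector about the tool's x, y, z in units of 360 degrees (1.0 is 360 degrees). A call has 1 to 20 rows; each row is the pose to reach, as a shift and turn from the pose commanded when the call began, along the tool's axes at that moment, turning the shorter way round; what a row does not reach only later rows make up. A row lasts 1/10 s, in which the tool goes at most 50 mm and 8.59 degrees, less where a joint would pass 70% of its speed; a pose out of reach is approached as far as the arm can. A call with a number of a shift or a turn outside -1 to 1 is refused whole. A call with a gripper value outside its range is refused whole. The fingers move at their own pace and stop on an object; FORCE is the grip in N (left out, the last holds). Time passes only in rows, so rows that repeat a pose let the fingers close. It gives the time, the measured TCP pose, the force and the opening at its end, in the units of the state.
- robot.get_obs(): the state, without advancing time (a new reading comes with each control period).
- robot.get_image(name): name is "side" or "top" or "wrist"; returns a dict with "img" (420x560x3 uint8, blue, green, red), "K" (3x3 intrinsics, pixels), "rvec" (rotation vector, rad) and "tvec" (3), from world to camera coordinates, as OpenCV has them. Camera axes: x right, y down, z forward; pixel columns grow to the right and rows downward; lengths in m; the calibration is good to about 2 mm. A picture is of the moment at which its call begins. There is no depth.
- robot.hand_in(): hands the job in, once; it reports no verdict.
The state is a dict: "time_s": time; "joints": joint angles; "qd": joint speeds; "joint_efforts": joint torques, N m; "tool_pos": TCP position; "orientation": TCP orientation; "force": force on the tool from outside, world axes, zero at the start; "torque": the same for the moment, N m; "grip_width": finger opening in m.
Only numpy, scipy, OpenCV 4.12 (cv2) and the standard library are available. Lean on these libraries where they do the work, as an engineer would, in place of code of your own. Each camera call takes 0.05 s, during which the arm holds its last target. There are 200 camera calls.

TASK

Load the three boat-hull blanks into the branding press's spring magazine, bow to the narrow end: press each one down flat against the spring follower until both brass catches snap over it, the two plain ones first and the red one last, so that the red one lies on top and is branded first. Press only as far as the catches need, without ramming the follower down to its bottom stop, and leave the other things on the bench standing where they are.

Things in the scene. Friction and masses are not known exactly. Their poses are not given: they have to be found in the camera images.
- magazine: upright spring magazine for the hull blanks, bolted down on a blue base plate 180 (x) x 80 (y) x 12 mm. Origin at the centre of its underside; x points to its narrow bow end, z up. A loaded blank's origin lies on the magazine's z axis, its x along the magazine's x. The aluminium guides, 2.5 mm clear of the blank all round, reach z = 125 mm (end brackets, at x = -80 and +80, z = 128)
- magazine_mouth (a point): point on the magazine's vertical axis at the top of its mouth, 125 mm above its underside; axes as the magazine's. Guides stand beside the stern (x from -67 to -45 mm) and the bow taper (x from 34 to 58), with small outward flares in the top 13 mm; between them both long sides are open from top to base plate, so fingers can go down beside a blank there
- catch_bow_tip (a point): inner tip, at rest, of the brass spring catch at the bow end (14 mm wide), 90 mm above the magazine's underside. It hangs from a pivot at z = 122 mm, 71 mm from the axis, and leans inward going down, reaching 5 mm over the blank. A blank pushed down spreads both catches (1 to 2 N each); once its top is below z = 90 they snap back over it and hold it
- catch_stern_tip (a point): the same for the stern catch (24 mm wide). With the catches holding the stack, the top blank's underside is 75 mm above the magazine's underside, the next one's 60 and the lowest one's 45
- follower (a joint): how far the yellow follower plate in the magazine (top at magazine z = 86 when up, 44 mm wide) is pushed down, in m: 0 up (empty), about 0.011, 0.026 and 0.041 with one, two and three blanks held under the catches, 0.058 fully bottomed. The spring pushes up with 3 N at 0 and 150 N/m more
- hull_plain_a: plain bare plywood boat-hull blank seen from above: 130 mm long, 50 mm beam, 15 mm thick, about 70 g. Origin at the centre of its underside; x points to the bow, z up when it lies flat. Sides are parallel from the square stern (x = -65) to x = +15, then taper straight to a blunt bow 8 mm wide at x = +65. Two dark mast holes in its upper face
- hull_plain_a_bow (a point): middle of that blank's blunt bow end, 65 mm ahead of its centre, at half thickness
- hull_plain_b: plain bare plywood boat-hull blank seen from above: 130 mm long, 50 mm beam, 15 mm thick, about 70 g. Origin at the centre of its underside; x points to the bow, z up when it lies flat. Sides are parallel from the square stern (x = -65) to x = +15, then taper straight to a blunt bow 8 mm wide at x = +65. Two dark mast holes in its upper face
- hull_plain_b_bow (a point): middle of that blank's blunt bow end, 65 mm ahead of its centre, at half thickness
- hull_red: bright red painted boat-hull blank seen from above: 130 mm long, 50 mm beam, 15 mm thick, about 70 g. Origin at the centre of its underside; x points to the bow, z up when it lies flat. Sides are parallel from the square stern (x = -65) to x = +15, then taper straight to a blunt bow 8 mm wide at x = +65. Two dark mast holes in its upper face
- hull_red_bow (a point): middle of that blank's blunt bow end, 65 mm ahead of its centre, at half thickness
- paint_pot: small white paint pot with a green band, 40 mm diameter, 50 mm high, near one side of the red blank's stern; bystander; origin at the centre of its underside
- sanding_block: blue sanding block, 50 (x) x 28 (y) x 26 mm high, lying near one side of the bow of hull_plain_a; bystander; origin at the centre of its underside
- varnish_tin: steel tin with a yellow band, 76 mm diameter, 60 mm high; bystander; origin at the centre of its underside
- glue_bottle: white bottle with an orange cap, 56 mm diameter, 150 mm high; bystander; origin at the centre of its underside
- brush_jar: green glass jar, 76 mm diameter, full of brushes, 190 mm high in all; bystander; origin at the centre of its underside
- brush_pot: white pot, 76 mm diameter, full of brushes, 190 mm high in all; bystander; origin at the centre of its underside

How it is judged:
By the outcome, as a careful person would: the job done as asked, in the order asked, and still so for the second after the job is handed in, with the robot touching nothing.
It also fails if it takes over 72 s, if anything falls off the work surface, if the arm or the gripper's body presses on something with over 40 N, if the wrist force passes 120 N, or if a joint passes its speed limit or range.

## Working session

There is one attempt and no reset: what is moved stays moved. The work goes in short steps, Python scripts to look and compute and a shell command to move; the robot and the scene stay as the last step left them, time stands still between calls to the robot, and variables do not carry over. Pictures are saved under pics/ and viewed, about 8 in all and at most 12, crops included, and the job is handed in when it is done.

```bash
mkdir -p pics; python3 - <<'E'
from bench import robot
import cv2,numpy as np
o=robot.get_obs()
for k in o: print(k,np.round(o[k],4))
print(robot.tcp_to_tips)
for n in ["top","side"]:
    d=robot.get_image(n); cv2.imwrite(f"pics/{n}0.png",d["img"]); np.savez(f"{n}0.npz",**d)
    R=cv2.Rodrigues(d["rvec"])[0]; print(n,d["K"].tolist(),(-R.T@np.array(d["tvec"]).ravel()).round(3))
E
```

```text
time_s 0.0
joints [-1.1959  0.3843  0.0163  1.3712 -0.0063  1.3882 -0.0465]
qd [ 0.0005  0.002  -0.0006  0.0003 -0.0002 -0.0017  0.0026]
joint_efforts [ 3.00000e-04 -6.27593e+01  8.44300e-01 -3.71836e+01  1.65000e-02
  1.39000e-02  0.00000e+00]
tool_pos [0.2647 0.5656 0.2026]
orientation [ 2.171e-01  9.761e-01 -1.000e-03 -2.000e-04]
force [ 0.1228  0.0565 -0.087 ]
torque [-0.0427 -0.0145  0.0195]
grip_width 0.0854
0.008
top [[419.80675878320824, 0.0, 279.79711977616756], [0.0, 419.80675878320824, 208.08958656767228], [0.0, 0.0, 1.0]] [ 0.382 -0.019  1.226]
side [[420.1360095080095, 0.0, 272.4632192482277], [0.0, 420.1360095080095, 213.53619131466388], [0.0, 0.0, 1.0]] [0.273 0.91  0.964]
```

View pics/top0.png

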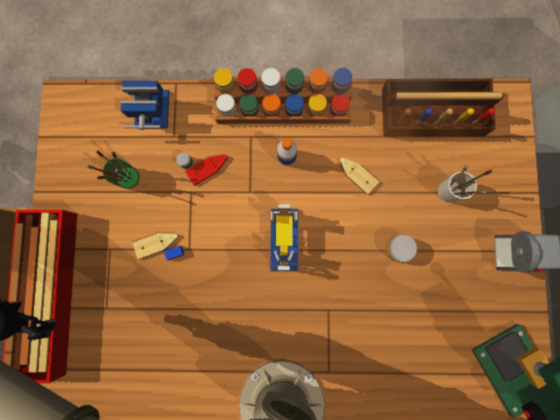

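View pics/side0.png

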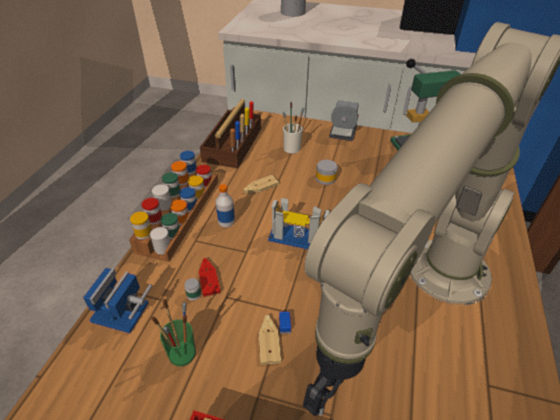

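The top view shows plain hulls at about (157,244) and (360,175), the red hull at (207,168) and the magazine at (285,240). The paint pot is at (184,158) and the sanding block at (174,253). Next I'll measure them.

```bash
cat > h.py <<'E'
import numpy as np,cv2
from scipy.spatial.transform import Rotation as Rot
def cast(px,z,d):
    px=np.float64(px).reshape(-1,1,2)
    u=cv2.undistortPoints(px,d["K"],None).reshape(-1,2)
    R=cv2.Rodrigues(np.float64(d["rvec"]))[0]; c=-R.T@np.float64(d["tvec"]).ravel()
    r=np.c_[u,np.ones(len(u))]@R
    return (c+r*((z-c[2])/r[:,2])[:,None])[:,:2]
def proj(p,d):
    return cv2.projectPoints(np.float64(p).reshape(-1,3),np.float64(d["rvec"]),np.float64(d["tvec"]),d["K"],None)[0].reshape(-1,2)
def plan(pos,yaw):
    """shift/turn in row units from measured pose to tool-down pose with tool y axis at world angle yaw (mod pi)"""
    from bench import robot
    o=robot.get_obs(); R=Rot.from_quat(o["orientation"]); 
    best=None
    for k in (0,np.pi):
        y=np.array([np.cos(yaw+k),np.sin(yaw+k),0]); z=np.array([0,0,-1.]); x=np.cross(y,z)
        T=Rot.from_matrix(np.c_[x,y,z]); rv=(R.inv()*T).as_rotvec()/(2*np.pi)
        s=R.inv().apply(np.array(pos)-o["tool_pos"])/0.5
        print("shift",s.round(4),"turn",rv.round(4),"j7",round(o["joints"][6],2),"dist mm",round(np.linalg.norm(s)*500))
E
python3 - <<'E'
from h import *
d=dict(np.load("top0.npz")); im=d["img"]; hsv=cv2.cvtColor(im,cv2.COLOR_BGR2HSV)
H,S,V=[hsv[...,i].astype(int) for i in range(3)]
def big(m,box):
    x0,y0,x1,y1=box; mm=np.zeros(m.shape,np.uint8); mm[y0:y1,x0:x1]=m[y0:y1,x0:x1]
    mm=mm.astype(np.uint8); c,_=cv2.findContours(mm,0,2); return max(c,key=cv2.contourArea)
for p in [(157,246),(360,176),(207,168),(150,225),(380,160)]: print(p,hsv[p[1],p[0]])
masks={"A":((S<150)&(V>150)&(H>12)&(H<32),(125,225,190,262)),"B":((S<150)&(V>150)&(H>12)&(H<32),(335,150,385,198)),"red":(((H<8)|(H>172))&(S>170)&(V>90),(180,145,235,188)),"base":((H>100)&(H<125)&(S>120),(262,195,310,280)),"yel":((H>22)&(H<34)&(S>180)&(V>120),(262,195,310,280))}
out=im.copy()
for n,(m,b) in masks.items():
    c=big(m,b); cv2.drawContours(out,[c],-1,(255,0,255),1)
    z={"base":.012,"yel":.086}.get(n,.015)
    w=cast(c.reshape(-1,2),z,d).astype(np.float32)*1000
    print(n,cv2.minAreaRect(w),"area",cv2.contourArea(w))
crop=lambda x,y,s:cv2.resize(im[y-s:y+s,x-s:x+s],(390,290) if 0 else (300,300),interpolation=cv2.INTER_CUBIC)
ov=lambda x,y,s:cv2.resize(out[y-s:y+s,x-s:x+s],(300,300),interpolation=cv2.INTER_NEAREST)
cv2.imwrite("pics/c1.png",np.vstack([np.hstack([crop(285,240,42),ov(205,166,42)]),np.hstack([ov(157,246,42),ov(360,176,42)])]))
E
```

```text
(157, 246) [ 22 120 221]
(360, 176) [ 19 137 216]
(207, 168) [  2 229 197]
(150, 225) [ 15 168 207]
(380, 160) [ 15 167 199]
A ((442.4176025390625, 366.8324890136719), (51.461090087890625, 131.88987731933594), 20.86528968811035) area 5234.741454358213
B ((648.4276733398438, -217.344482421875), (131.63433837890625, 52.35020065307617), 47.769287109375) area 5318.479192016646
red ((666.7943725585938, 222.04742431640625), (52.75484848022461, 129.00628662109375), 31.79143524169922) area 5376.033367814496
base ((435.86627197265625, -29.49774932861328), (25.790311813354492, 135.10250854492188), 89.9707260131836) area 1551.758102096268
yel ((464.7734680175781, -4.260578155517578), (95.23486328125, 40.913936614990234), 0.07921300083398819) area 2776.453232490351
```

View pics/c1.png

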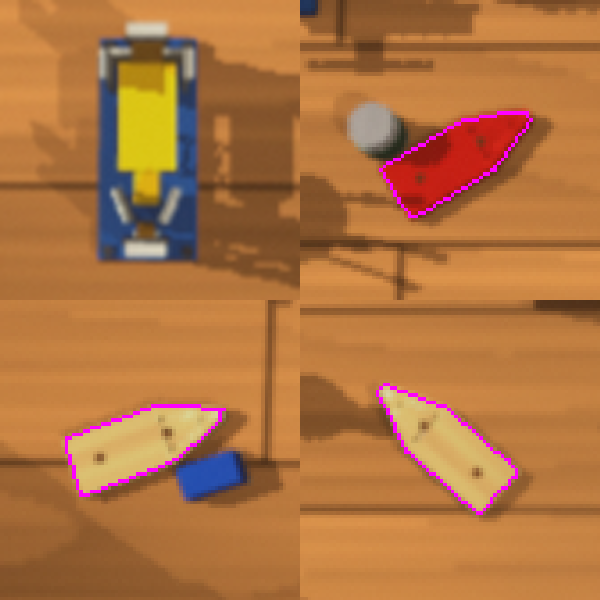

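Measured sizes match the given ones (131 x 52 mm). The bow end of the magazine, with the tapered guides, points toward the robot. Next: the magazine pose, the neighbours near the hulls, and the first plan.

```bash
python3 - <<'E'
from h import *
d=dict(np.load("top0.npz")); im=d["img"]; hsv=cv2.cvtColor(im,cv2.COLOR_BGR2HSV).astype(int)
H,S,V=hsv[...,0],hsv[...,1],hsv[...,2]
m=np.zeros(H.shape,bool); m[195:280,262:310]=((H>100)&(H<128)&(S>100))[195:280,262:310]
pts=np.argwhere(m)[:,::-1]; w=(cast(pts,.012,d)*1000).astype(np.float32)
print("base",cv2.minAreaRect(w))
# per-row edges
for side in (np.min,np.max):
    r=[(y,side(np.where(m[y])[0])) for y in range(209,268) if m[y].any()]
    q=cast([(x,y) for y,x in r],.012,d)*1000; f=np.polyfit(q[:,0],q[:,1],1); res=q[:,1]-np.polyval(f,q[:,0]); k=abs(res)<4
    f=np.polyfit(q[k,0],q[k,1],1);print("edge slope deg",np.degrees(np.arctan(f[0])),"y at x=435",np.polyval(f,435))
# bracket tops, bright grey
m2=np.zeros(H.shape,np.uint8); m2[195:280,262:310]=((S<90)&(V>140))[195:280,262:310]
c,_=cv2.findContours(m2,0,2)
for k in c:
    if len(k)>3: print("grey",(cast(k.reshape(-1,2),.128,d)*1000).mean(0).round(1),cv2.boundingRect(k))
# neighbours in hull frame
for n,c0,a,px,z in [("pot",(666.8,222),-58.2,(184,158),.05),("block",(442.4,366.8),-69.1,(174,253),.026)]:
    q=cast(px,z,d)[0]*1000-c0; t=np.radians(a); print(n,q@[np.cos(t),np.sin(t)],q@[-np.sin(t),np.cos(t)])
t=np.radians(-69.1); g=np.array([.4424,.3668])-.008*np.array([np.cos(t),np.sin(t)])
plan([*g,.10],t+np.pi/2)
E
```

```text
base ((454.73516845703125, -4.8585052490234375), (75.08806610107422, 173.46453857421875), 89.97074127197266)
edge slope deg -3.5718609752412287 y at x=435 30.91618456560723
edge slope deg 0.1100741060002317 y at x=435 -42.344810267431086
grey [373.4  -9.1] (278, 266, 12, 4)
grey [406.8 -23.4] (289, 251, 5, 9)
grey [406.2  15.4] (274, 251, 4, 9)
grey [509.6 -36.3] (295, 212, 2, 8)
grey [518.8  15.8] (274, 211, 5, 2)
grey [508.5  27.7] (271, 211, 2, 9)
grey [535.9  -4.6] (278, 204, 12, 4)
pot -43.65935777751756 47.677793218441465
block 42.85414669381792 -48.88254228977686
shift [-0.4789 -0.198   0.2057] turn [-3.000e-04  1.000e-04  1.223e-01] j7 -0.05 dist mm 279
shift [-0.4789 -0.198   0.2057] turn [-1.000e-04 -3.000e-04 -3.777e-01] j7 -0.05 dist mm 279
```

```bash
python3 -m creep '[[0.8,-0.479,-0.198,0,0,0,0.1223],[0.8,-0.479,-0.198,0,0,0,0.1223],[0.8,-0.479,-0.198,0,0,0,0.1223],[0.8,-0.479,-0.198,0,0,0,0.1223],[0.8,-0.479,-0.198,0,0,0,0.1223],[0.8,-0.479,-0.198,0.22,0,0,0.1223],[0.8,-0.479,-0.198,0.22,0,0,0.1223],[0.8,-0.479,-0.198,0.22,0,0,0.1223],[0.8,-0.479,-0.198,0.22,0,0,0.1223],[0.8,-0.479,-0.198,0.22,0,0,0.1223]]' 60
python3 - <<'E'
from h import *
from bench import robot
t=np.radians(-69.1); g=np.array([.4424,.3668])-.008*np.array([np.cos(t),np.sin(t)])
plan([*g,.03],t+np.pi/2)
d=robot.get_image("wrist"); cv2.imwrite("pics/w1.png",d["img"]); np.savez("w1.npz",**d)
print(robot.tcp_to_tips, robot.get_obs()["grip_width"], proj([*g,.015],d))
E
```

```text
time_s: 1.1
tool_pos: [0.4404, 0.3763, 0.0957]
orientation: [0.567, 0.824, 0.001, 0.0]
force: [0.6, 0.1, 0.7]
grip_width: 0.0684
shift [-0.0032 -0.0033  0.1313] turn [ 0.0003 -0.0002  0.0001] j7 -0.32 dist mm 66
shift [-0.0032 -0.0033  0.1313] turn [ 3.000e-04  5.000e-04 -4.999e-01] j7 -0.32 dist mm 66
0.008 0.0682815512924678 [[272.84030427 211.21489889]]
```

View pics/w1.png

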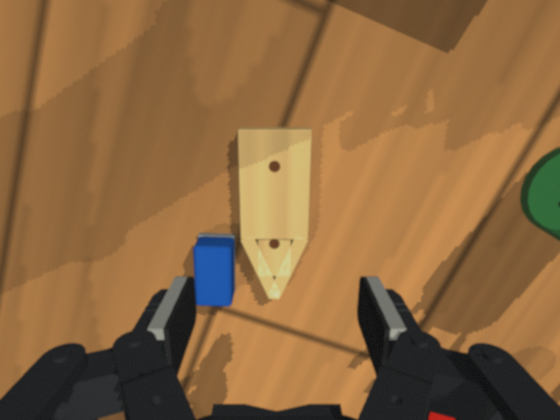

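```bash
python3 - <<'E'
from h import *
d=dict(np.load("w1.npz"))
q=cast([(238,129),(311,129),(275,298)],.015,d)*1000; print(q.round(1))
s=(q[0]+q[1])/2; b=q[2]; print("center",(s+b)/2,"len",np.linalg.norm(b-s),"beam",np.linalg.norm(q[0]-q[1]),"head",np.degrees(np.arctan2(*(b-s)[::-1])))
E
python3 -m creep '[[0.8,-0.003,-0.003,0.06,0,0,0],[0.8,-0.003,-0.003,0.12,0,0,0],[0.8,-0.003,-0.003,0.14,0,0,0],[0.8,-0.003,-0.003,0.144,0,0,0],[0.8,-0.003,-0.003,0.144,0,0,0]]'
```

```text
[[397.2 420.2]
 [442.8 437.6]
 [466.5 307.9]]
center [443.26405125 368.41928119] len 129.58290373461065 beam 48.74625046394067 head -68.96485803354531
time_s: 1.65
tool_pos: [0.4398, 0.3739, 0.0232]
orientation: [0.567, 0.824, 0.001, 0.0]
force: [0.9, 0.6, -0.7]
grip_width: 0.0682
```

```bash
python3 -m creep '[[0.8,0,0,0.012,0,0,0],[0.8,0,0,0.02,0,0,0],[0.8,0,0,0.02,0,0,0]]'
python3 - <<'E'
from h import *
from bench import robot
d=robot.get_image("side"); p=proj([robot.get_obs()["tool_pos"]],d)[0].astype(int); print(p)
cv2.imwrite("pics/s1.png",cv2.resize(d["img"][p[1]-50:p[1]+40,p[0]-60:p[0]+60],(800,600),interpolation=cv2.INTER_CUBIC))
E
```

```text
time_s: 1.95
tool_pos: [0.4389, 0.3728, 0.0114]
orientation: [0.567, 0.824, -0.0, -0.0]
force: [0.4, 0.2, 1.0]
grip_width: 0.0683
[268 339]
```

View pics/s1.png

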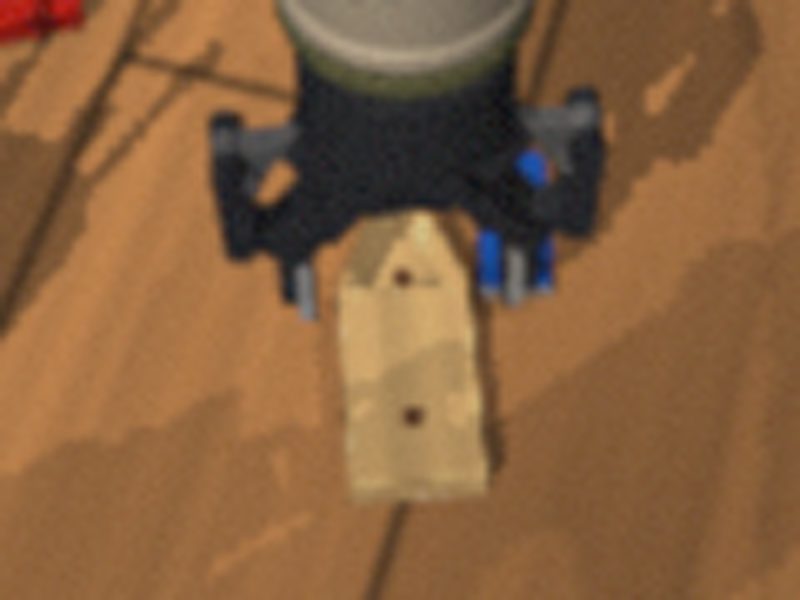

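```bash
python3 -m creep '[[0.8,0,0,0.006,0,0,0],[0.8,0,0,0.009,0,0,0],[0.8,0,0,0.009,0,0,0]]'
python3 -m creep '[[0.5,0,0,0,0,0,0],[0.5,0,0,0,0,0,0],[0.5,0,0,0,0,0,0],[0.5,0,0,0,0,0,0],[0.5,0,0,0,0,0,0]]' 60
```

```text
time_s: 2.3
tool_pos: [0.4388, 0.3728, 0.0068]
orientation: [0.567, 0.824, -0.0, -0.0]
force: [-0.3, -0.1, -0.9]
grip_width: 0.0685
time_s: 2.8
tool_pos: [0.439, 0.3729, 0.0071]
orientation: [0.567, 0.824, 0.0, -0.0]
force: [-0.1, 0.0, -0.5]
grip_width: 0.043
```

```bash
python3 - <<'E'
from h import *
from bench import robot
a=robot.get_image("side"); p=proj([robot.get_obs()["tool_pos"]],a)[0].astype(int)
b=robot.get_image("wrist")["img"]
c=cv2.resize(a["img"][p[1]-50:p[1]+40,p[0]-45:p[0]+45],(400,400),interpolation=cv2.INTER_CUBIC)
cv2.imwrite("pics/s2.png",np.hstack([c,cv2.resize(b,(400,400))]))
E
```

```text
(no output)
```

View pics/s2.png

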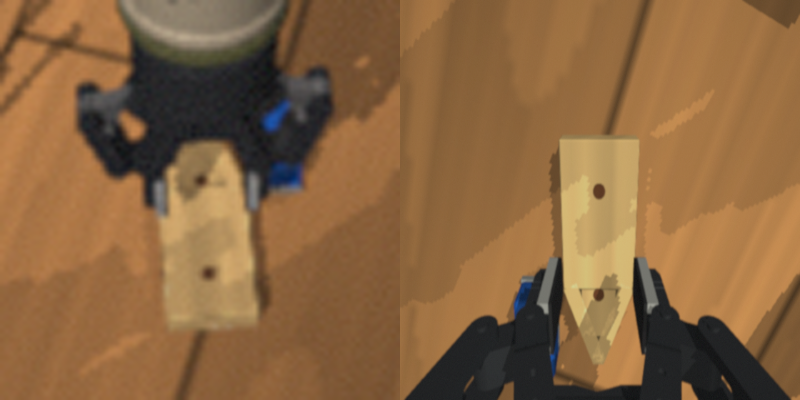

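The pads appear near the bow taper, or above the hull, and the opening reached its command (43 mm), so nothing is gripped. The tips show at wrist pixels (228,271) and (326,271). I'll project the expected tip positions to find out where the fingers really are.

```bash
python3 - <<'E'
from h import *
from bench import robot
o=robot.get_obs(); R=Rot.from_quat(o["orientation"]); p=o["tool_pos"]; print(R.as_matrix().round(2).tolist(), o["joints"])
a=robot.get_image("side"); b=robot.get_image("wrist")
for dz in (-.03,-.02,-.011,0,.008):
  for dx in (-.011,.011):
    P=[p+R.apply([dx,s*.0215,dz]) for s in (1,-1)]
    print(dz,dx,"wrist",proj(P,b).round().tolist(),"side",proj(P,a).round().tolist())
Rc=cv2.Rodrigues(b["rvec"])[0]; c=-Rc.T@np.ravel(b["tvec"]); print("cam in tool",R.inv().apply(c-p), "view dir tool",R.inv().apply(Rc[2]))
cv2.imwrite("pics/s_raw.png",a["img"])
g=cv2.cvtColor(b["img"],cv2.COLOR_BGR2HSV)
E
```

```text
[[-0.36, 0.93, -0.0], [0.93, 0.36, -0.0], [-0.0, -0.0, -1.0]] [-0.93206233  0.45774371  0.21882645  1.74490888 -0.11804887  0.95179192
 -0.30185243]
-0.03 -0.011 wrist [[323.0, 312.0], [226.0, 312.0]] side [[260.0, 331.0], [277.0, 329.0]]
-0.03 0.011 wrist [[325.0, 268.0], [224.0, 268.0]] side [[260.0, 338.0], [278.0, 337.0]]
-0.02 -0.011 wrist [[320.0, 300.0], [229.0, 300.0]] side [[260.0, 333.0], [277.0, 332.0]]
-0.02 0.011 wrist [[322.0, 257.0], [227.0, 257.0]] side [[260.0, 341.0], [278.0, 339.0]]
-0.011 -0.011 wrist [[318.0, 290.0], [231.0, 290.0]] side [[260.0, 335.0], [277.0, 333.0]]
-0.011 0.011 wrist [[320.0, 249.0], [229.0, 249.0]] side [[260.0, 343.0], [278.0, 341.0]]
0 -0.011 wrist [[316.0, 279.0], [233.0, 279.0]] side [[260.0, 337.0], [277.0, 336.0]]
0 0.011 wrist [[318.0, 240.0], [232.0, 240.0]] side [[261.0, 345.0], [278.0, 344.0]]
0.008 -0.011 wrist [[315.0, 271.0], [235.0, 271.0]] side [[260.0, 339.0], [277.0, 337.0]]
0.008 0.011 wrist [[316.0, 233.0], [233.0, 233.0]] side [[261.0, 347.0], [278.0, 345.0]]
cam in tool [ 0.08417909  0.00095179 -0.17034429] view dir tool [-3.23281910e-01 -6.36659155e-04  9.46302489e-01]
```

```bash
python3 - <<'E'
from h import *
from bench import robot
b=robot.get_image("wrist")["img"]; np.save("wr.npy",b)
cv2.imwrite("pics/w3.png",cv2.resize(b[220:420,150:410],(780,600),interpolation=cv2.INTER_CUBIC))
E
```

```text
(no output)
```

View pics/w3.png

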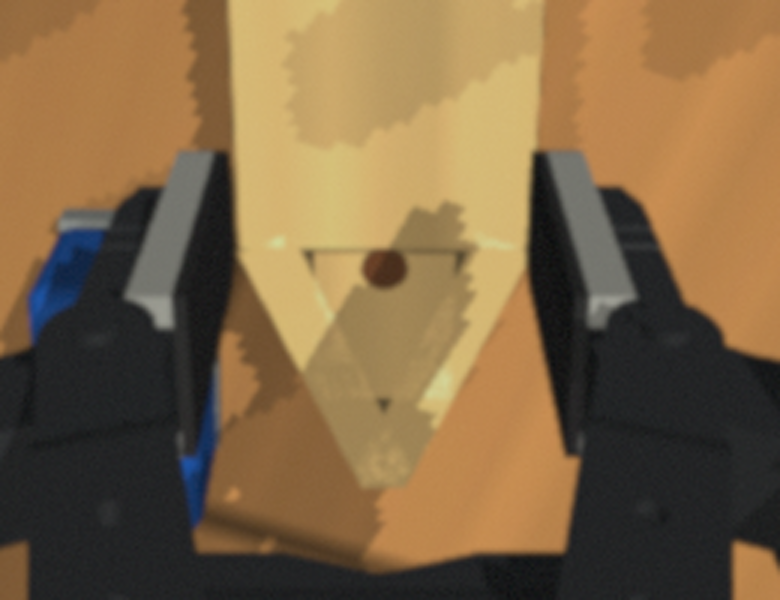

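The inner tip corners are at raw wrist pixels (226,271) and (328,271). The 102 px spacing puts the tips about 30 mm behind the TCP, so they sit above the hull. That is why the jaws closed on nothing. I'll open and go down in steps, watching the force.

```bash
python3 -m creep '[[0.8,0,0,0,0,0,0],[0.8,0,0,0,0,0,0],[0.8,0,0,0,0,0,0],[0.8,0,0,0.006,0,0,0],[0.8,0,0,0.006,0,0,0]]'
python3 -m creep '[[0.8,0,0,0.006,0,0,0],[0.8,0,0,0.012,0,0,0],[0.8,0,0,0.012,0,0,0]]'
```

```text
time_s: 3.55
tool_pos: [0.4387, 0.3727, 0.0036]
orientation: [0.567, 0.824, -0.0, -0.0]
force: [0.6, -0.5, -0.5]
grip_width: 0.0683
time_s: 3.85
tool_pos: [0.4386, 0.3726, -0.0026]
orientation: [0.567, 0.824, -0.001, -0.0]
force: [0.5, -0.1, -0.5]
grip_width: 0.0685
```

```bash
python3 -m creep '[[0.8,0,0,0.01,0,0,0],[0.8,0,0,0.02,0,0,0],[0.8,0,0,0.03,0,0,0],[0.8,0,0,0.03,0,0,0]]'
python3 -m creep '[[0.8,0,0,0.006,0,0,0],[0.8,0,0,0.012,0,0,0],[0.8,0,0,0.012,0,0,0]]'
python3 -m creep '[[0.5,0,0,0,0,0,0],[0.5,0,0,0,0,0,0],[0.5,0,0,0,0,0,0],[0.5,0,0,0,0,0,0],[0.5,0,0,0,0,0,0]]' 60
```

```text
time_s: 4.25
tool_pos: [0.4384, 0.3724, -0.018]
orientation: [0.567, 0.824, -0.001, -0.0]
force: [-0.4, -0.1, -0.7]
grip_width: 0.0684
time_s: 4.55
tool_pos: [0.4387, 0.3727, -0.0234]
orientation: [0.567, 0.824, -0.0, -0.0]
force: [-0.2, -0.3, -0.5]
grip_width: 0.0686
time_s: 5.05
tool_pos: [0.4394, 0.3733, -0.0223]
orientation: [0.567, 0.824, 0.001, 0.0]
force: [-0.4, -0.5, 6.2]
grip_width: 0.0483
```

```bash
python3 -m creep '[[0.4,0,0,-0.02,0,0,0],[0.4,0,0,-0.1,0,0,0],[0.4,0,0,-0.2,0,0,0],[0.4,0,0,-0.34,0,0,0],[0.4,0,0,-0.34,0,0,0],[0.4,0,0,-0.34,0,0,0],[0.4,0,0,-0.34,0,0,0]]'
python3 - <<'E'
from h import *
from bench import robot
for n in("wrist","top"):
  b=robot.get_image(n); np.savez(n+"_A.npz",**b)
  cv2.imwrite(f"pics/{n}_A.png",b["img"])
E
```

```text
time_s: 5.75
tool_pos: [0.4387, 0.3728, 0.147]
orientation: [0.567, 0.824, -0.0, -0.0]
force: [0.5, 0.4, -0.5]
grip_width: 0.0479
```

View pics/wrist_A.png

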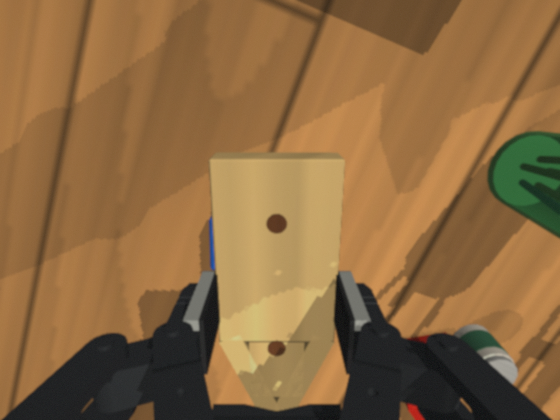

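```bash
cat >> h.py <<'E'
def held(px,d,o):
    """px: stern-left, stern-right (top edge), taper-left, taper-right corners in wrist image -> hull in tool frame"""
    R=Rot.from_quat(o["orientation"]); p=np.array(o["tool_pos"])
    def q(z):
        w=cast(px,z,d); return R.inv().apply(np.c_[w,np.full(len(w),z)]-p)
    from scipy.optimize import brentq
    z=brentq(lambda z:np.linalg.norm(np.subtract(*q(z)[:2]))-.05,p[2]-.05,p[2]+.1)
    t=q(z)*1000; s=t[:2].mean(0); m=t[2:].mean(0); u=(m-s)/np.linalg.norm(m-s)
    print("tool-frame mm stern",s.round(1),"taper",m.round(1),"80?",np.linalg.norm(m-s).round(1),"50?",np.linalg.norm(t[2]-t[3]).round(1),"heading deg off -x",np.degrees(np.arctan2(u[1],-u[0])).round(2))
    c=s*.5+.5*m+(-25*u+40*u-15*u)*0; c=s+65*u
    print("hull centre (top face) in tool mm",c.round(1)," alt from taper",(m-15*u).round(1))
    return c/1000
E
python3 - <<'E'
from h import *
from bench import robot
d=dict(np.load("wrist_A.npz")); o=robot.get_obs()
c=held([(211,160),(343,160),(220,342),(335,342)],d,o)
# top view: contour of hull at its height
t=dict(np.load("top_A.npz")); 
zt=o["tool_pos"][2]-c[2]
hsv=cv2.cvtColor(t["img"],cv2.COLOR_BGR2HSV).astype(int)
print(proj([[*o["tool_pos"][:2],zt]],t))
# plan: hull centre to magazine axis; tool y = -90deg, tool x -> world: hull heading is -tool x
for mx,my in [(.455,-.0045)]:
    T=Rot.from_matrix(np.c_[[1,0,0],[0,-1,0],[0,0,-1.]])
    off=T.apply(c); pos=np.array([mx-off[0],my-off[1],.17])
    print(pos); plan(pos,-np.pi/2)
E
```

```text
tool-frame mm stern [ 57.6   1.9 -33.4] taper [-25.3   2.2 -33.3] 80? 82.9 50? 51.9 heading deg off -x 0.2
hull centre (top face) in tool mm [ -7.4   2.1 -33.3]  alt from taper [-10.3   2.1 -33.3]
[[133.00323569 240.87162317]]
[ 0.46244271 -0.00240485  0.17      ]
shift [-0.7174 -0.2217 -0.0477] turn [-1.00e-04  6.00e-04  3.08e-01] j7 -0.33 dist mm 376
shift [-0.7174 -0.2217 -0.0477] turn [-5.00e-04 -1.00e-04 -1.92e-01] j7 -0.33 dist mm 376
```

```bash
python3 -m creep '[[0.4,-0.1,-0.03,0,0,0,0.308],[0.4,-0.2,-0.06,0,0,0,0.308],[0.4,-0.3,-0.09,0,0,0,0.308],[0.4,-0.4,-0.12,0,0,0,0.308],[0.4,-0.5,-0.15,0,0,0,0.308],[0.4,-0.6,-0.19,0,0,0,0.308],[0.4,-0.718,-0.222,0,0,0,0.308],[0.4,-0.718,-0.222,0,0,0,0.308],[0.4,-0.718,-0.222,0,0,0,0.308],[0.4,-0.718,-0.222,0,0,0,0.308],[0.4,-0.718,-0.222,0,0,0,0.308],[0.4,-0.718,-0.222,0,0,0,0.308],[0.4,-0.718,-0.222,0,0,0,0.308],[0.4,-0.718,-0.222,0,0,0,0.308],[0.4,-0.718,-0.222,0,0,0,0.308],[0.4,-0.718,-0.222,0,0,0,0.308]]'
python3 - <<'E'
from h import *
from bench import robot
plan([.463,-.0038,.147],-np.pi/2)
b=robot.get_image("wrist"); np.savez("wristM.npz",**b)
s=robot.get_image("side"); np.savez("sideM.npz",**s); p=proj([[.455,-.0045,.13]],s)[0].astype(int); print(p)
c=cv2.resize(s["img"][p[1]-50:p[1]+50,p[0]-50:p[0]+50],(400,400),interpolation=cv2.INTER_CUBIC)
cv2.imwrite("pics/m1.png",np.hstack([c,cv2.resize(b["img"][:,80:480],(400,420))[10:410]]))
E
```

```text
time_s: 7.45
tool_pos: [0.4629, -0.0021, 0.1466]
orientation: [1.0, 0.002, -0.001, 0.0]
force: [-0.1, 0.3, -1.1]
grip_width: 0.0481
shift [ 0.0001  0.0034 -0.0008] turn [0.0001 0.0002 0.0005] j7 -1.58 dist mm 2
shift [ 0.0001  0.0034 -0.0008] turn [-3.000e-04  1.000e-04 -4.995e-01] j7 -1.58 dist mm 2
[299 207]
```

View pics/m1.png

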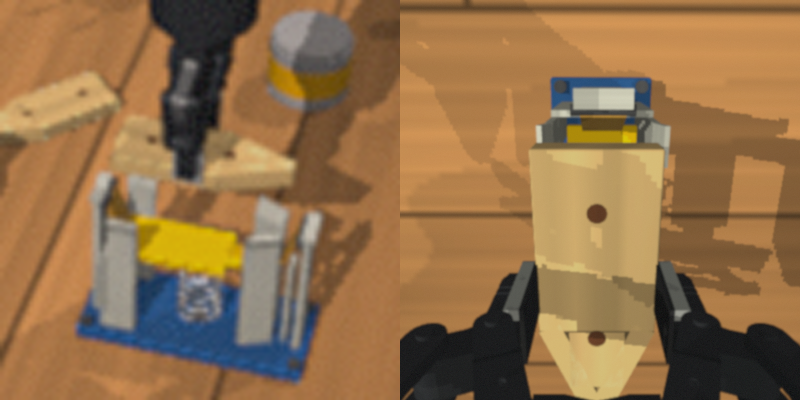

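```bash
python3 - <<'E'
from h import *
from bench import robot
d=dict(np.load("wristM.npz")); o=robot.get_obs(); im=d["img"]
hsv=cv2.cvtColor(im,cv2.COLOR_BGR2HSV).astype(int); H,S,V=hsv[...,0],hsv[...,1],hsv[...,2]
m=((S<60)&(V>170)).astype(np.uint8); m[:90]=0;m[125:]=0;m[:,:245]=0;m[:,320:]=0
c=max(cv2.findContours(m,0,2)[0],key=cv2.contourArea); x,y,w,h=cv2.boundingRect(c); print("bracket box",x,y,w,h)
print("bracket",cast([(x-.5,y),(x+w-.5,y),(x-.5,y+h-.5),(x+w-.5,y+h-.5)],.128,d).round(4).tolist())
b=((H>100)&(H<128)&(S>120)); r=[(y,np.where(b[y])[0]) for y in range(84,100)]
r=[(y,v.min(),v.max()) for y,v in r if len(v)>20]; print("base",r[0],r[-1],cast([(v[1]-.5,v[0]) for v in r[:6]]+[(v[2]+.5,v[0]) for v in r[:6]],.012,d).round(4)[[0,5,6,11]].tolist())
for zt in (.180,.184):
  q=cast([(211,160),(343,160),(220,342),(335,342)],zt,d)*1000; print(zt,q.round(1).tolist())
held([(211,160),(343,160),(220,342),(335,342)],d,o)
E
```

```text
bracket box 254 99 60 20
bracket [[0.5403, 0.0104], [0.5404, -0.019], [0.531, 0.0105], [0.5311, -0.0193]]
base (88, np.int64(233), np.int64(267)) (96, np.int64(232), np.int64(329)) [[0.5442, 0.0335], [0.5404, 0.0344], [0.5443, 0.0061], [0.5407, -0.0426]]
0.18 [[520.3, 23.6], [520.5, -25.8], [438.3, 24.0], [438.5, -27.4]]
0.184 [[521.1, 22.8], [521.3, -25.1], [441.5, 23.3], [441.6, -26.6]]
tool-frame mm stern [ 56.9  -0.8 -31.4] taper [-26.2  -0.5 -31.4] 80? 83.1 50? 52.0 heading deg off -x 0.27
hull centre (top face) in tool mm [ -8.1  -0.5 -31.4]  alt from taper [-11.2  -0.5 -31.4]
```

```bash
python3 -m creep '[[0.4,0,0.0052,0.0,0,0,0],[0.4,0,0.0052,0.04,0,0,0],[0.4,0,0.0052,0.075,0,0,0],[0.4,0,0.0052,0.09,0,0,0],[0.4,0,0.0052,0.1,0,0,0],[0.4,0,0.0052,0.11,0,0,0],[0.4,0,0.0052,0.11,0,0,0]]'
python3 -m creep '[[0.4,0,0,0.01,0,0,0],[0.4,0,0,0.02,0,0,0],[0.4,0,0,0.03,0,0,0],[0.4,0,0,0.03,0,0,0]]'
```

```text
time_s: 8.25
tool_pos: [0.4633, -0.0047, 0.092]
orientation: [1.0, 0.0, -0.0, 0.0]
force: [-0.9, 0.2, -0.8]
grip_width: 0.048
time_s: 8.65
tool_pos: [0.4628, -0.0046, 0.0764]
orientation: [1.0, 0.0, -0.001, 0.0]
force: [-0.5, 0.8, -0.2]
grip_width: 0.0481
```

```bash
python3 -m creep '[[0.4,0,0,0.01,0,0,0],[0.4,0,0,0.02,0,0,0],[0.4,0,0,0.03,0,0,0],[0.4,0,0,0.03,0,0,0]]'
python3 -m creep '[[0.4,0,0,0.005,0,0,0],[0.4,0,0,0.01,0,0,0],[0.4,0,0,0.015,0,0,0],[0.4,0,0,0.015,0,0,0]]'
```

```text
time_s: 9.05
tool_pos: [0.4632, -0.0046, 0.0616]
orientation: [1.0, 0.0, -0.0, 0.0]
force: [-0.6, 1.0, 0.5]
grip_width: 0.048
time_s: 9.45
tool_pos: [0.4634, -0.0046, 0.0544]
orientation: [1.0, 0.0, 0.0, 0.0]
force: [0.1, 0.3, 1.8]
grip_width: 0.048
```

```bash
python3 -m creep '[[0.4,0,0,0.006,0,0,0],[0.4,0,0,0.014,0,0,0],[0.4,0,0,0.014,0,0,0],[0.4,0,0,0.014,0,0,0]]'
python3 - <<'E'
from h import *
from bench import robot
for n in("side",):
  s=robot.get_image(n); p=proj([[.455,-.0045,.1]],s)[0].astype(int)
  cv2.imwrite("pics/m2.png",cv2.resize(s["img"][p[1]-45:p[1]+45,p[0]-45:p[0]+45],(600,600),interpolation=cv2.INTER_CUBIC))
E
```

```text
time_s: 9.85
tool_pos: [0.4635, -0.0046, 0.0476]
orientation: [1.0, 0.0, 0.0, 0.0]
force: [-0.5, -0.0, 4.2]
grip_width: 0.0481
```

View pics/m2.png

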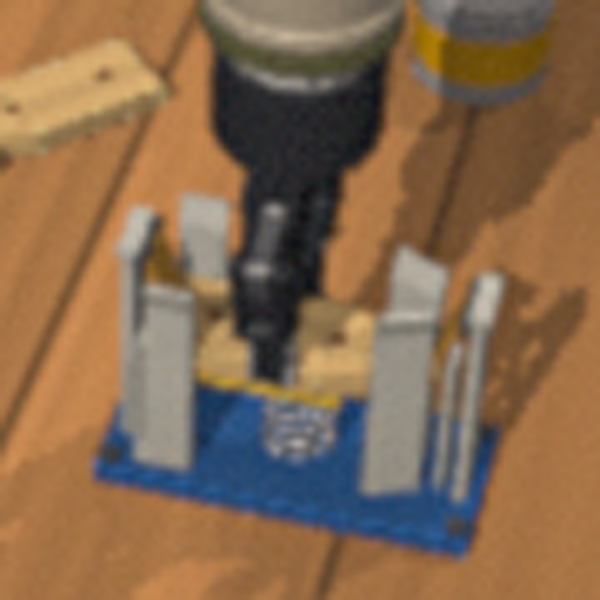

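```bash
python3 -m creep '[[0.4,0,0,0.005,0,0,0],[0.4,0,0,0.005,0,0,0],[0.75,0,0,0.005,0,0,0],[0.75,0,0,0.005,0,0,0],[0.75,0,0,0.005,0,0,0],[0.75,0,0,0.005,0,0,0]]'
python3 -m creep '[[0.75,0,0,-0.08,0,0,0],[0.75,0,0,-0.18,0,0,0],[0.75,0,0,-0.24,0,0,0],[0.75,0,0,-0.24,0,0,0]]'
python3 - <<'E'
from h import *
from bench import robot
b=robot.get_image("wrist"); np.savez("wA2.npz",**b); cv2.imwrite("pics/wA2.png",b["img"])
hsv=cv2.cvtColor(b["img"],cv2.COLOR_BGR2HSV).astype(int);H,S,V=hsv[...,0],hsv[...,1],hsv[...,2]
print(proj([[.52,-.0296,z] for z in (.09,.101)]+[[.52,.0204,z] for z in (.09,.101)]+[[.44,-.0296,.09],[.44,.0204,.09],[.44,-.0296,.101],[.44,.0204,.101]],b).round().tolist())
s=robot.get_image("side"); p=proj([[.455,-.0045,.1]],s)[0].astype(int)
c=cv2.resize(s["img"][p[1]-45:p[1]+45,p[0]-45:p[0]+45],(400,400),interpolation=cv2.INTER_CUBIC)
cv2.imwrite("pics/m3.png",np.hstack([c,b["img"][0:400,80:480]]))
E
```

```text
time_s: 10.5
tool_pos: [0.4631, -0.0047, 0.0449]
orientation: [1.0, 0.0, -0.0, 0.0]
force: [-0.7, -0.2, 0.6]
grip_width: 0.0637
time_s: 10.9
tool_pos: [0.4661, -0.0046, 0.1694]
orientation: [1.0, -0.0, 0.004, -0.001]
force: [0.6, 0.5, -0.1]
grip_width: 0.0639
[[316.0, 133.0], [317.0, 135.0], [241.0, 133.0], [239.0, 135.0], [312.0, 244.0], [244.0, 243.0], [313.0, 250.0], [243.0, 250.0]]
```

View pics/m3.png

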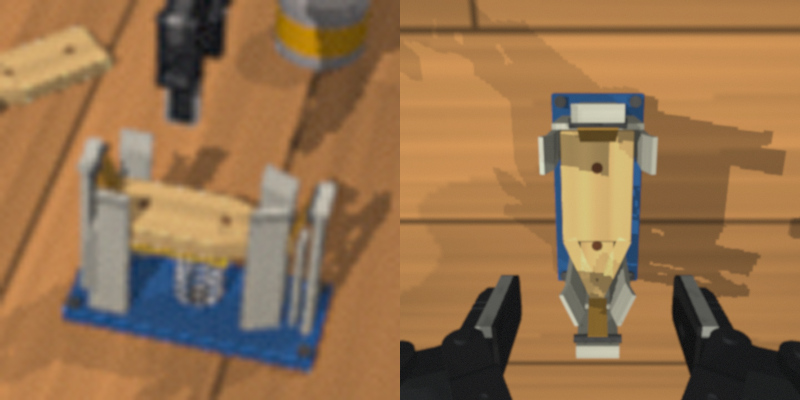

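Hull A lies flat in the magazine. Both brown catches overlap it, stern at about (597,135) and bow at about (597,310), and its taper corners are at row 243, as expected for a top at z = 90. Next is hull B.

```bash
python3 - <<'E'
from h import *
t=np.radians(47.8); g=np.array([.6484,-.2173])-.005*np.array([np.cos(t),np.sin(t)])
plan([*g,.17],t-np.pi/2)
E
```

```text
shift [ 0.3627  0.4333 -0.0092] turn [-0.     -0.0002 -0.1327] j7 -1.59 dist mm 283
shift [ 0.3627  0.4333 -0.0092] turn [-3.000e-04  1.000e-04  3.673e-01] j7 -1.59 dist mm 283
```

```bash
python3 -m creep '[[0.8,0.363,0.433,0,0,0,-0.1327],[0.8,0.363,0.433,0,0,0,-0.1327],[0.8,0.363,0.433,0,0,0,-0.1327],[0.8,0.363,0.433,0,0,0,-0.1327],[0.8,0.363,0.433,0,0,0,-0.1327],[0.8,0.363,0.433,0.1,0,0,-0.1327],[0.8,0.363,0.433,0.14,0,0,-0.1327],[0.8,0.363,0.433,0.14,0,0,-0.1327],[0.8,0.363,0.433,0.14,0,0,-0.1327]]'
cat >> h.py <<'E'
def wristhull(red=False,z=.015,name="x"):
    from bench import robot
    d=robot.get_image("wrist"); cv2.imwrite(f"pics/{name}.png",d["img"])
    hsv=cv2.cvtColor(d["img"],cv2.COLOR_BGR2HSV).astype(int);H,S,V=hsv[...,0],hsv[...,1],hsv[...,2]
    m=((H<8)|(H>172))&(S>170)&(V>60) if red else (S<150)&(V>150)&(H>12)&(H<32)
    c=max(cv2.findContours(cv2.morphologyEx(m.astype(np.uint8),cv2.MORPH_OPEN,np.ones((5,5))),0,2)[0],key=cv2.contourArea)
    w=(cast(c.reshape(-1,2),z,d)*1000).astype(np.float32); print(cv2.boundingRect(c),cv2.minAreaRect(w),cv2.contourArea(w))
E
python3 - <<'E'
from h import *
wristhull(name="wB")
t=np.radians(47.8); g=np.array([.6484,-.2173])-.005*np.array([np.cos(t),np.sin(t)])
plan([*g,.0],t-np.pi/2)
E
```

```text
time_s: 11.9
tool_pos: [0.6428, -0.2213, 0.0915]
orientation: [0.915, 0.404, -0.003, -0.002]
force: [0.7, 0.5, 0.8]
grip_width: 0.0685
(243, 99, 75, 184) ((650.3008422851562, -215.6304931640625), (132.9303741455078, 51.14199447631836), 47.28751754760742) 5490.443937063683
shift [0.001  0.0019 0.1884] turn [-0.0003  0.0002 -0.0002] j7 -0.22 dist mm 94
shift [0.001  0.0019 0.1884] turn [2.000e-04 4.000e-04 4.998e-01] j7 -0.22 dist mm 94
```

```bash
python3 -m creep '[[0.8,0.002,0.002,0.08,0,0,0],[0.8,0.002,0.002,0.15,0,0,0],[0.8,0.002,0.002,0.2,0,0,0],[0.8,0.002,0.002,0.216,0,0,0],[0.8,0.002,0.002,0.225,0,0,0],[0.8,0.002,0.002,0.225,0,0,0]]'
python3 -m creep '[[0.4,0,0,0,0,0,0],[0.4,0,0,0,0,0,0],[0.4,0,0,0,0,0,0],[0.4,0,0,0,0,0,0],[0.4,0,0,0,0,0,0]]' 60
```

```text
time_s: 12.55
tool_pos: [0.6474, -0.2208, -0.0155]
orientation: [0.914, 0.405, 0.001, 0.001]
force: [-0.6, -0.3, -0.1]
grip_width: 0.0683
time_s: 13.05
tool_pos: [0.6481, -0.2211, -0.0134]
orientation: [0.914, 0.405, 0.002, 0.001]
force: [-4.7, 4.3, 16.6]
grip_width: 0.0345
```

The jaws slipped over the top: 34.5 mm opening with 17 N up, so the pads need to go deeper. I'll open, re-measure the hull and go lower.

```bash
python3 -m creep '[[0.8,0,0,0,0,0,0],[0.8,0,0,-0.02,0,0,0],[0.8,0,0,-0.14,0,0,0],[0.8,0,0,-0.22,0,0,0],[0.8,0,0,-0.22,0,0,0],[0.8,0,0,-0.22,0,0,0]]'
python3 - <<'E'
from h import *
wristhull(name="wB2")
t=np.radians(47.5); g=np.array([.6493,-.2165])-.005*np.array([np.cos(t),np.sin(t)])
plan([*g,.0],t-np.pi/2)
E
```

```text
time_s: 13.65
tool_pos: [0.6475, -0.2218, 0.0954]
orientation: [0.914, 0.405, 0.002, 0.001]
force: [0.5, -0.2, -0.2]
grip_width: 0.0681
(239, 103, 74, 181) ((651.4603271484375, -216.1281280517578), (133.35914611816406, 51.7974853515625), 46.80470657348633) 5458.141489496455
shift [ 0.0006 -0.0021  0.1867] turn [ 0.0001 -0.0001  0.0008] j7 -0.22 dist mm 93
shift [ 0.0006 -0.0021  0.1867] turn [ 2.000e-04  2.000e-04 -4.992e-01] j7 -0.22 dist mm 93
```

```bash
python3 -m creep '[[0.8,0.003,-0.001,0.08,0,0,0],[0.8,0.003,-0.001,0.16,0,0,0],[0.8,0.003,-0.001,0.22,0,0,0],[0.8,0.003,-0.001,0.235,0,0,0],[0.8,0.003,-0.001,0.235,0,0,0],[0.8,0.003,-0.001,0.235,0,0,0]]'
python3 -m creep '[[0.8,0,0,0.005,0,0,0],[0.8,0,0,0.01,0,0,0],[0.8,0,0,0.01,0,0,0]]'
```

```text
time_s: 14.3
tool_pos: [0.6476, -0.2202, -0.0236]
orientation: [0.914, 0.405, 0.0, 0.001]
force: [0.4, 0.1, 0.7]
grip_width: 0.0683
time_s: 14.6
tool_pos: [0.6472, -0.2196, -0.0294]
orientation: [0.914, 0.405, 0.0, 0.0]
force: [0.7, 0.4, 1.2]
grip_width: 0.0685
```

```bash
python3 -m creep '[[0.6,0,0,0,0,0,0],[0.6,0,0,0,0,0,0],[0.5,0,0,0,0,0,0],[0.5,0,0,0,0,0,0],[0.5,0,0,0,0,0,0],[0.5,0,0,0,0,0,0]]' 60
python3 -m creep '[[0.5,0,0,-0.01,0,0,0],[0.4,0,0,-0.02,0,0,0],[0.4,0,0,-0.02,0,0,0]]' 60
```

```text
time_s: 15.2
tool_pos: [0.6474, -0.2199, -0.0292]
orientation: [0.914, 0.405, 0.0, 0.0]
force: [-0.1, -0.2, 6.2]
grip_width: 0.0485
time_s: 15.5
tool_pos: [0.6472, -0.2197, -0.0192]
orientation: [0.914, 0.405, 0.0, 0.0]
force: [-0.0, 0.7, -0.1]
grip_width: 0.0486
```

```bash
python3 -m creep '[[0.4,0,0,-0.1,0,0,0],[0.4,0,0,-0.2,0,0,0],[0.4,0,0,-0.33,0,0,0],[0.4,0,0,-0.33,0,0,0],[0.4,0,0,-0.33,0,0,0],[0.4,0,0,-0.33,0,0,0]]'
cat >> h.py <<'E'
def heldbow(ztop,red=False,name="hb"):
    """rows of mask near hull end far from gripper; ztop: hull top in tool frame (m)"""
    from bench import robot
    d=robot.get_image("wrist"); o=robot.get_obs(); cv2.imwrite(f"pics/{name}.png",d["img"]); np.savez(name+".npz",**d)
    hsv=cv2.cvtColor(d["img"],cv2.COLOR_BGR2HSV).astype(int);H,S,V=hsv[...,0],hsv[...,1],hsv[...,2]
    m=((H<8)|(H>172))&(S>170)&(V>60) if red else (S<150)&(V>120)&(H>12)&(H<32)
    m=cv2.morphologyEx(m.astype(np.uint8),cv2.MORPH_OPEN,np.ones((5,5)))
    n,l,st,_=cv2.connectedComponentsWithStats(m); k=l[200,279] or 1+np.argmax(st[1:,4]); m=l==k
    R=Rot.from_quat(o["orientation"])
    ys=np.where(m.any(1))[0]; print("box",st[k])
    for y in list(range(ys[0],ys[0]+12,3))+list(range(ys[0]+12,min(ys[-1],ys[0]+260),24)):
        x=np.where(m[y])[0]; z=o["tool_pos"][2]-ztop
        q=R.inv().apply(np.c_[cast([(x[0]-.5,y),(x[-1]+.5,y)],z,d),[z,z]]-o["tool_pos"])*1000
        print(y,x[0],x[-1],"x",q[:,0].mean().round(1),"w",np.ptp(q[:,1]).round(1),"ymid",q[:,1].mean().round(2))
E
python3 - <<'E'
from h import *
from bench import robot
print(robot.get_obs()["tool_pos"])
heldbow(-.0442,name="hbB")
plan([.455,-.0045,.15],np.pi/2)
E
```

```text
time_s: 16.1
tool_pos: [0.6464, -0.2192, 0.1438]
orientation: [0.914, 0.405, -0.0, -0.001]
force: [-0.9, -0.2, -1.2]
grip_width: 0.0483
[ 0.64641488 -0.21921327  0.14379901]
box [  210   110   139   300 27701]
110 260 266 x 76.8 w 2.3 ymid -4.22
113 260 266 x 75.8 w 2.3 ymid -4.23
116 260 266 x 74.8 w 2.3 ymid -4.24
119 264 269 x 73.8 w 2.0 ymid -3.08
122 264 269 x 72.9 w 2.0 ymid -3.09
146 256 296 x 64.8 w 14.1 ymid 0.11
170 247 305 x 56.4 w 20.7 ymid 0.1
194 238 315 x 47.7 w 27.9 ymid 0.28
218 226 327 x 38.5 w 37.4 ymid 0.28
242 218 334 x 29.0 w 43.8 ymid 0.09
266 210 342 x 18.9 w 51.0 ymid 0.09
290 215 338 x 8.4 w 48.7 ymid 0.28
314 217 337 x -2.6 w 48.7 ymid 0.48
338 217 337 x -14.1 w 49.9 ymid 0.49
362 216 337 x -26.3 w 51.6 ymid 0.29
shift [ 0.0611 -0.571  -0.0127] turn [-0.0005 -0.0005 -0.3672] j7 -0.24 dist mm 287
shift [ 0.0611 -0.571  -0.0127] turn [-0.0004  0.0004  0.1328] j7 -0.24 dist mm 287
```

```bash
python3 -m creep '[[0.4,0.01,-0.09,0,0,0,-0.3672],[0.4,0.02,-0.18,0,0,0,-0.3672],[0.4,0.03,-0.27,0,0,0,-0.3672],[0.4,0.045,-0.36,0,0,0,-0.3672],[0.4,0.055,-0.45,0,0,0,-0.3672],[0.4,0.069,-0.562,0,0,0,-0.3672],[0.4,0.069,-0.562,0,0,0,-0.3672],[0.4,0.069,-0.562,0,0,0,-0.3672],[0.4,0.069,-0.562,0,0,0,-0.3672],[0.4,0.069,-0.562,0,0,0,-0.3672],[0.4,0.069,-0.562,0,0,0,-0.3672],[0.4,0.069,-0.562,0,0,0,-0.3672],[0.4,0.069,-0.562,0,0,0,-0.3672],[0.4,0.069,-0.562,0,0,0,-0.3672],[0.4,0.069,-0.562,0,0,0,-0.3672],[0.4,0.069,-0.562,0,0,0,-0.3672],[0.4,0.069,-0.562,0,0,0,-0.3672],[0.4,0.069,-0.562,0,0,0,-0.3672]]'
python3 - <<'E'
from h import *
from bench import robot
plan([.461,-.0046,.1438],np.pi/2)
heldbow(-.042,name="hbB2")
d=dict(np.load("hbB2.npz")); im=d["img"]; hsv=cv2.cvtColor(im,cv2.COLOR_BGR2HSV).astype(int)
m=((hsv[...,1]<60)&(hsv[...,2]>140)).astype(np.uint8)
for c in cv2.findContours(m,0,2)[0]:
    if cv2.contourArea(c)>60:
        x,y,w,h=cv2.boundingRect(c); print((x,y,w,h),cast([(x-.5,y-.5),(x+w-.5,y-.5),(x-.5,y+h-.5),(x+w-.5,y+h-.5)],.128,d).round(4).tolist())
b=(hsv[...,0]>100)&(hsv[...,0]<128)&(hsv[...,1]>120)
ys=np.where(b[:200].sum(1)>40)[0]; print(ys[0]); 
for y in ys[:12:4]:
    v=np.where(b[y])[0]; print(y,v[0],v[-1],cast([(v[0]-.5,y-.5),(v[-1]+.5,y-.5)],.012,d).round(4).tolist())
E
```

```text
time_s: 17.95
tool_pos: [0.4611, -0.0052, 0.1438]
orientation: [0.001, 1.0, -0.0, -0.001]
force: [0.4, 0.3, -1.8]
grip_width: 0.0483
shift [ 0.0002  0.0012 -0.    ] turn [-0.0001 -0.0004 -0.0004] j7 1.54 dist mm 1
shift [ 0.0002  0.0012 -0.    ] turn [-6.000e-04  1.000e-04  4.996e-01] j7 1.54 dist mm 1
box [    2   123   372   288 43472]
123 244 248 x 70.9 w 1.7 ymid -9.29
126 243 248 x 69.9 w 2.0 ymid -9.49
129 242 255 x 68.9 w 4.8 ymid -8.49
132 241 292 x 67.9 w 17.8 ymid -2.37
135 239 293 x 66.9 w 18.8 ymid -2.55
159 3 304 x 58.6 w 105.7 ymid -41.99
183 8 313 x 50.0 w 109.4 ymid -40.41
207 23 319 x 40.9 w 108.5 ymid -37.48
231 117 333 x 31.5 w 81.0 ymid -18.17
255 213 373 x 21.7 w 61.5 ymid 7.36
279 213 341 x 11.3 w 50.4 ymid 1.26
303 216 337 x 0.5 w 48.8 ymid 1.06
327 216 336 x -10.8 w 49.6 ymid 0.86
351 214 340 x -22.7 w 53.4 ymid 1.28
375 206 336 x -35.3 w 56.5 ymid -1.3
(228, 119, 30, 49) [[0.3936, -0.028], [0.3937, -0.0133], [0.4181, -0.0291], [0.4181, -0.0137]]
(303, 118, 23, 50) [[0.3932, 0.0088], [0.3933, 0.0201], [0.4181, 0.0093], [0.4182, 0.0211]]
(244, 66, 65, 24) [[0.3694, -0.0194], [0.3695, 0.0112], [0.3801, -0.0197], [0.3802, 0.0114]]
97
97 227 325 [[0.3862, -0.043], [0.3864, 0.0344]]
101 227 325 [[0.3892, -0.0431], [0.3894, 0.0345]]
105 228 325 [[0.3922, -0.0425], [0.3924, 0.0347]]
```

```bash
python3 -m creep '[[0.4,-0.001,0.0006,0.03,0,0,0],[0.4,-0.001,0.0006,0.07,0,0,0],[0.4,-0.001,0.0006,0.09,0,0,0],[0.4,-0.001,0.0006,0.105,0,0,0],[0.4,-0.001,0.0006,0.12,0,0,0],[0.4,-0.001,0.0006,0.12,0,0,0]]'
python3 -m creep '[[0.4,0,0,0.01,0,0,0],[0.4,0,0,0.02,0,0,0],[0.4,0,0,0.03,0,0,0],[0.4,0,0,0.04,0,0,0],[0.4,0,0,0.04,0,0,0]]'
```

```text
time_s: 18.6
tool_pos: [0.4616, -0.005, 0.0843]
orientation: [0.0, 1.0, -0.0, -0.001]
force: [-2.3, -0.5, -0.5]
grip_width: 0.0489
time_s: 19.1
tool_pos: [0.4615, -0.005, 0.0646]
orientation: [0.0, 1.0, -0.0, -0.001]
force: [-4.6, -0.8, -0.7]
grip_width: 0.049
```

```bash
python3 -m creep '[[0.4,0.002,0,0,0,0,0],[0.4,0.003,0,0,0,0,0],[0.4,0.003,0,0,0,0,0]]'
```

```text
time_s: 19.4
tool_pos: [0.4614, -0.0049, 0.0653]
orientation: [0.0, 1.0, 0.0, 0.0]
force: [-1.2, -0.1, -1.4]
grip_width: 0.0487
```

```bash
python3 -m creep '[[0.4,0.001,0,0.01,0,0,0],[0.4,0.001,0,0.02,0,0,0],[0.4,0.001,0,0.026,0,0,0],[0.4,0.001,0,0.026,0,0,0]]'
python3 -m creep '[[0.4,0,0,0.008,0,0,0],[0.4,0,0,0.016,0,0,0],[0.4,0,0,0.02,0,0,0],[0.4,0,0,0.02,0,0,0]]'
```

```text
time_s: 19.8
tool_pos: [0.4608, -0.0048, 0.0531]
orientation: [0.0, 1.0, 0.0, 0.0]
force: [-10.5, -0.9, 17.9]
grip_width: 0.0485
time_s: 20.2
tool_pos: [0.4602, -0.0048, 0.0421]
orientation: [0.0, 1.0, 0.0, -0.0]
force: [-4.1, 0.7, 5.8]
grip_width: 0.0485
```

```bash
python3 -m creep '[[0.4,0.002,0,0.005,0,0,0],[0.4,0.002,0,0.005,0,0,0],[0.4,0.002,0,0.005,0,0,0]]'
python3 -m creep '[[0.75,0,0,0,0,0,0],[0.75,0,0,0,0,0,0],[0.75,0,0,0,0,0,0],[0.75,0,0,0,0,0,0]]'
python3 -m creep '[[0.75,0,0,-0.08,0,0,0],[0.75,0,0,-0.18,0,0,0],[0.75,0,0,-0.25,0,0,0],[0.75,0,0,-0.25,0,0,0],[0.75,0,0,-0.25,0,0,0]]'
python3 - <<'E'
from h import *
from bench import robot
b=robot.get_image("wrist"); np.savez("wBm.npz",**b); cv2.imwrite("pics/wBm.png",b["img"])
s=robot.get_image("side"); np.savez("sBm.npz",**s); p=proj([[.455,-.0045,.1]],s)[0].astype(int)
c=cv2.resize(s["img"][p[1]-45:p[1]+45,p[0]-45:p[0]+45],(400,400),interpolation=cv2.INTER_CUBIC)
cv2.imwrite("pics/m4.png",np.hstack([c,b["img"][0:400,80:480]]))
pts=[[.52,-.0295,z] for z in(.09,.105)]+[[.52,.0205,z] for z in(.09,.105)]+[[.44,-.0295,z] for z in(.09,.105)]+[[.44,.0205,z] for z in(.09,.105)]+[[.39,-.0045,z] for z in(.09,.105)]
print(proj(pts,b).round().tolist()); print(proj(pts,s).round(1).tolist())
E
```

```text
time_s: 20.5
tool_pos: [0.4601, -0.0048, 0.04]
orientation: [0.0, 1.0, 0.0, 0.001]
force: [-2.7, -0.9, 6.5]
grip_width: 0.0485
time_s: 20.9
tool_pos: [0.4596, -0.005, 0.0395]
orientation: [0.0, 1.0, -0.0, 0.0]
force: [0.7, 0.5, 0.1]
grip_width: 0.064
time_s: 21.4
tool_pos: [0.4601, -0.0048, 0.1653]
orientation: [0.0, 1.0, 0.0, 0.001]
force: [-1.2, -0.3, -0.2]
grip_width: 0.064
[[242.0, 285.0], [240.0, 296.0], [308.0, 285.0], [310.0, 296.0], [239.0, 182.0], [236.0, 188.0], [312.0, 182.0], [314.0, 188.0], [275.0, 106.0], [275.0, 107.0]]
[[280.6, 207.7], [280.6, 204.1], [276.2, 218.3], [276.2, 214.7], [305.7, 212.6], [306.0, 209.0], [302.0, 223.5], [302.2, 219.8], [320.1, 221.2], [320.5, 217.5]]
```

View pics/m4.png

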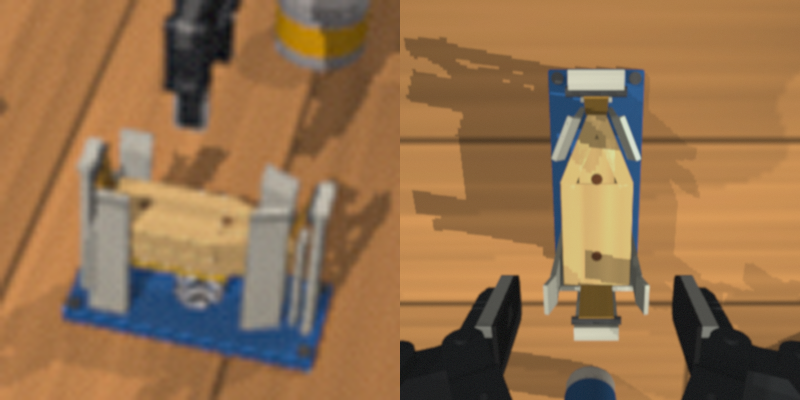

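```bash
python3 - <<'E'
from h import *
d=dict(np.load("wBm.npz")); hsv=cv2.cvtColor(d["img"],cv2.COLOR_BGR2HSV)
for c in (262,270,286): print(c,[(r,*hsv[r,c].tolist()) for r in range(262,324,3)])
print([(r,*hsv[r,277].tolist()) for r in range(92,128,2)])
print("tips stern, bow",proj([[.515,-.0045,.09],[.52,-.0045,.09],[.526,-.0045,.122],[.395,-.0045,.09],[.384,-.0045,.122]],d).round().tolist())
a=dict(np.load("wA2.npz")); h2=cv2.cvtColor(a["img"],cv2.COLOR_BGR2HSV)
print("A stern",[(r,*h2[r,277].tolist()) for r in range(122,150,2)]); print(proj([[.515,-.0045,.09],[.52,-.0045,.09]],a).round().tolist())
E
```

```text
262 [(262, 20, 117, 218), (265, 21, 117, 218), (268, 21, 115, 218), (271, 21, 117, 218), (274, 20, 117, 218), (277, 21, 116, 218), (280, 21, 118, 218), (283, 19, 120, 174), (286, 19, 158, 102), (289, 20, 164, 98), (292, 19, 166, 100), (295, 20, 167, 98), (298, 19, 169, 98), (301, 19, 169, 98), (304, 19, 165, 99), (307, 20, 164, 98), (310, 19, 167, 99), (313, 19, 167, 99), (316, 19, 168, 117), (319, 15, 63, 89), (322, 30, 3, 74)]
270 [(262, 19, 118, 153), (265, 19, 115, 153), (268, 19, 118, 153), (271, 19, 118, 154), (274, 19, 117, 153), (277, 19, 119, 159), (280, 19, 120, 212), (283, 19, 122, 188), (286, 19, 159, 104), (289, 20, 171, 100), (292, 19, 171, 100), (295, 20, 167, 101), (298, 19, 163, 102), (301, 20, 165, 102), (304, 19, 167, 101), (307, 19, 158, 103), (310, 20, 168, 100), (313, 19, 167, 101), (316, 19, 165, 119), (319, 16, 65, 90), (322, 15, 7, 78)]
286 [(262, 19, 118, 167), (265, 19, 121, 167), (268, 19, 119, 167), (271, 19, 119, 167), (274, 19, 120, 166), (277, 20, 120, 166), (280, 19, 118, 166), (283, 21, 117, 191), (286, 20, 159, 106), (289, 20, 170, 99), (292, 19, 15
[... 301 characters left out ...]
, 113), (102, 18, 166, 112), (104, 19, 172, 111), (106, 19, 170, 111), (108, 19, 168, 111), (110, 19, 166, 103), (112, 19, 164, 81), (114, 20, 133, 100), (116, 19, 119, 135), (118, 19, 120, 142), (120, 19, 120, 164), (122, 19, 118, 175), (124, 19, 120, 174), (126, 19, 119, 175)]
tips stern, bow [[275.0, 279.0], [275.0, 285.0], [275.0, 317.0], [275.0, 114.0], [275.0, 98.0]]
A stern [(122, 30, 26, 159), (124, 45, 7, 70), (126, 16, 54, 81), (128, 19, 159, 149), (130, 20, 170, 117), (132, 19, 158, 89), (134, 19, 163, 89), (136, 20, 168, 91), (138, 18, 160, 91), (140, 20, 155, 92), (142, 19, 122, 136), (144, 19, 118, 153), (146, 19, 116, 154), (148, 19, 118, 154)]
[[278.0, 141.0], [278.0, 133.0]]
```

```bash
python3 - <<'E'
from h import *
d=dict(np.load("wBm.npz")); im=d["img"];hsv=cv2.cvtColor(im,cv2.COLOR_BGR2HSV)
for c in (246,250,300,304): print(c,[(r,*hsv[r,c].tolist()) for r in range(276,300,2)])
for r in (190,210,230,250,265,275,282):
    x=[c for c in range(225,330) if hsv[r,c,1]<150 and hsv[r,c,2]>120 and 12<hsv[r,c,0]<32]
    # contiguous from centre
    row=(hsv[r,:,1]<145)&(hsv[r,:,2]>120)&(hsv[r,:,0]>12)&(hsv[r,:,0]<32)
    l=277
    while row[l-1]: l-=1
    q=277
    while row[q+1]: q+=1
    print(r,l,q,"width mm at .09",np.ptp(cast([(l-.5,r),(q+.5,r)],.09,d)[:,1])*1000,cast([(277,r)],.09,d)[0].round(4))
E
```

```text
246 [(276, 19, 121, 205), (278, 19, 121, 203), (280, 19, 120, 204), (282, 19, 120, 196), (284, 19, 113, 144), (286, 23, 42, 110), (288, 28, 27, 124), (290, 16, 82, 155), (292, 15, 144, 207), (294, 15, 150, 216), (296, 15, 150, 214), (298, 15, 150, 207)]
250 [(276, 19, 121, 207), (278, 19, 121, 206), (280, 19, 121, 206), (282, 19, 119, 203), (284, 19, 111, 158), (286, 23, 41, 112), (288, 30, 27, 122), (290, 16, 83, 154), (292, 15, 145, 206), (294, 15, 148, 217), (296, 15, 151, 215), (298, 15, 152, 207)]
300 [(276, 19, 121, 160), (278, 19, 118, 160), (280, 19, 118, 158), (282, 19, 118, 162), (284, 20, 106, 180), (286, 23, 44, 175), (288, 29, 28, 198), (290, 18, 58, 199), (292, 15, 137, 209), (294, 15, 148, 215), (296, 15, 149, 214), (298, 15, 150, 208)]
304 [(276, 19, 119, 161), (278, 19, 119, 161), (280, 19, 117, 161), (282, 20, 118, 162), (284, 19, 106, 168), (286, 24, 41, 174), (288, 28, 30, 204), (290, 19, 55, 205), (292, 15, 134, 210), (294, 15, 151, 214), (296, 15, 150, 214), (298, 15, 150, 207)]
190 240 312 width mm at .09 50.319752446223845 [ 0.4458 -0.0033]
210 241 311 width mm at .09 49.85097787850992 [ 0.4603 -0.0033]
230 242 311 width mm at .09 50.0799984972161 [ 0.4755 -0.0033]
250 242 311 width mm at .09 51.04697561461825 [ 0.4911 -0.0033]
265 243 309 width mm at .09 49.57706824936604 [ 0.5033 -0.0032]
275 243 309 width mm at .09 50.06753795936889 [ 0.5116 -0.0032]
282 244 309 width mm at .09 49.664327239748616 [ 0.5176 -0.0032]
```

Bow catch tip is at row 113, where it belongs. The stern catch tip is at row 285, level with the blank's stern edge, and should be at 279 if it were over the blank. So the stern catch has not snapped. I'll shut the fingers and press on the stern half from above.

```bash
python3 -m creep '[[0,-0.056,0,0,0,0,0],[0,-0.056,0,0,0,0,0],[0,-0.056,0,0,0,0,0],[0,-0.056,0,0.06,0,0,0],[0,-0.056,0,0.12,0,0,0],[0,-0.056,0,0.16,0,0,0],[0,-0.056,0,0.17,0,0,0],[0,-0.056,0,0.17,0,0,0]]'
python3 -m creep '[[0,0,0,0.006,0,0,0],[0,0,0,0.012,0,0,0],[0,0,0,0.016,0,0,0],[0,0,0,0.016,0,0,0]]'
python3 -m creep '[[0,0,0,0.003,0,0,0],[0,0,0,0.006,0,0,0],[0,0,0,0.006,0,0,0]]'
```

```text
time_s: 22.3
tool_pos: [0.4863, -0.0051, 0.0789]
orientation: [0.0, 1.0, -0.0, -0.001]
force: [0.2, -0.7, -0.4]
grip_width: -0.0001
time_s: 22.7
tool_pos: [0.4875, -0.0049, 0.0717]
orientation: [0.0, 1.0, 0.0, 0.0]
force: [-1.0, -0.2, -0.3]
grip_width: 0.0002
time_s: 23.0
tool_pos: [0.4873, -0.0049, 0.0684]
orientation: [0.0, 1.0, -0.0, -0.0]
force: [-0.1, 0.5, -0.4]
grip_width: 0.0
```

```bash
for i in 1 2 3 4 5; do python3 -m creep '[[0,0,0,0.002,0,0,0],[0,0,0,0.004,0,0,0],[0,0,0,0.004,0,0,0]]' | egrep 'tool_pos|force'; done
```

```text
tool_pos: [0.4874, -0.0049, 0.0664]
force: [0.8, 0.3, 0.1]
tool_pos: [0.4873, -0.0049, 0.0644]
force: [-0.3, -0.4, 0.9]
tool_pos: [0.4875, -0.0049, 0.0626]
force: [0.2, 0.0, 0.5]
tool_pos: [0.4875, -0.0049, 0.0607]
force: [-1.2, 0.5, 5.6]
tool_pos: [0.4875, -0.0049, 0.0587]
force: [-2.2, -0.3, 6.3]
```

```bash
for i in 1 2; do python3 -m creep '[[0,0,0,0.002,0,0,0],[0,0,0,0.004,0,0,0],[0,0,0,0.004,0,0,0]]' | egrep 'tool_pos|force'; done
python3 -m creep '[[0,0,0,-0.05,0,0,0],[0,0,0,-0.14,0,0,0],[0,0.0,0,-0.22,0,0,0],[0.75,0.056,0,-0.22,0,0,0],[0.75,0.056,0,-0.22,0,0,0],[0.75,0.056,0,-0.22,0,0,0]]'
cat > chk.py <<'E'
from h import *
from bench import robot
d=robot.get_image("wrist"); hsv=cv2.cvtColor(d["img"],cv2.COLOR_BGR2HSV).astype(int)
np.savez("chk.npz",**d)
pts={"stern tip rest":[.515,-.0045,.09],"stern edge":[.52,-.0045,.09],"bow tip rest":[.395,-.0045,.09],"bow edge":[.39,-.0045,.09]}
for k,v in pts.items(): print(k,proj([v],d)[0].round(1))
c=275
for c in (266,277,286):
    print(c,"dark catch rows",[r for r in range(80,330) if 14<hsv[r,c,0]<25 and hsv[r,c,1]>145 and hsv[r,c,2]<150])
s=robot.get_image("side"); np.savez("chk_s.npz",**s)
E
python3 chk.py
```

```text
tool_pos: [0.4875, -0.0049, 0.0567]
force: [-2.1, -0.6, 5.7]
tool_pos: [0.4875, -0.0049, 0.0548]
force: [-1.5, 0.0, 6.1]
time_s: 25.7
tool_pos: [0.4592, -0.0048, 0.1644]
orientation: [0.0, 1.0, 0.0, 0.0]
force: [0.6, 0.9, 0.4]
grip_width: 0.0435
stern tip rest [275.2 280.7]
stern edge [275.2 286.6]
bow tip rest [275.1 115.6]
bow edge [275.1 107.5]
266 dark catch rows [99, 101, 102, 103, 104, 105, 106, 107, 108, 109, 110, 111, 112, 113, 283, 284, 285, 286, 287, 288, 289, 290, 291, 292, 293, 294, 295, 296, 297, 298, 299, 300, 301, 302, 303, 304, 305, 306, 307, 308, 309, 310, 311, 312, 313, 314, 315, 316, 317, 318, 319, 320]
277 dark catch rows [101, 102, 103, 104, 105, 106, 107, 108, 109, 110, 111, 112, 113, 114, 115, 283, 284, 285, 286, 287, 288, 289, 290, 291, 292, 293, 294, 295, 296, 297, 298, 299, 300, 301, 302, 303, 304, 305, 306, 307, 308, 309, 310, 311, 312, 313, 314, 315, 316, 317, 318, 319, 320]
286 dark catch rows [99, 101, 102, 103, 104, 105, 106, 107, 108, 109, 110, 111, 283, 284, 285, 286, 287, 288, 289, 290, 291, 292, 293, 294, 295, 296, 297, 298, 299, 300, 301, 302, 303, 304, 305, 306, 307, 308, 309, 310, 311, 312, 313, 314, 315, 316, 317, 318, 319]
```

```bash
python3 - <<'E'
from h import *
d=dict(np.load("chk.npz")); hsv=cv2.cvtColor(d["img"],cv2.COLOR_BGR2HSV).astype(int)
for c in (246,250,257,260,266,277,290,300,304): print(c,[(r,hsv[r,c,1],hsv[r,c,2]) for r in range(278,294,1)])
E
```

```text
246 [(278, np.int64(121), np.int64(209)), (279, np.int64(120), np.int64(209)), (280, np.int64(120), np.int64(204)), (281, np.int64(120), np.int64(185)), (282, np.int64(117), np.int64(157)), (283, np.int64(117), np.int64(139)), (284, np.int64(117), np.int64(140)), (285, np.int64(115), np.int64(142)), (286, np.int64(115), np.int64(138)), (287, np.int64(102), np.int64(127)), (288, np.int64(62), np.int64(116)), (289, np.int64(32), np.int64(118)), (290, np.int64(24), np.int64(125)), (291, np.int64(31), np.int64(130)), (292, np.int64(64), np.int64(144)), (293, np.int64(111), np.int64(177))]
250 [(278, np.int64(121), np.int64(210)), (279, np.int64(121), np.int64(210)), (280, np.int64(121), np.int64(208)), (281, np.int64(120), np.int64(198)), (282, np.int64(120), np.int64(174)), (283, np.int64(119), np.int64(150)), (284, np.int64(117), np.int64(142)), (285, np.int64(118), np.int64(140)), (286, np.int64(114), np.int64(139)), (287, np.int64(103), np.int64(129)), (288, np.int64(64), np.int64(116)), (289, np.int64(32), np.int64(118)), (290, np.int64(25), np.int64(124)), (291, np.int64(32), np.in
[... 3539 characters left out ...]
), (291, np.int64(30), np.int64(184)), (292, np.int64(49), np.int64(187)), (293, np.int64(88), np.int64(199))]
304 [(278, np.int64(120), np.int64(164)), (279, np.int64(121), np.int64(165)), (280, np.int64(119), np.int64(165)), (281, np.int64(119), np.int64(165)), (282, np.int64(118), np.int64(164)), (283, np.int64(121), np.int64(164)), (284, np.int64(117), np.int64(164)), (285, np.int64(119), np.int64(165)), (286, np.int64(116), np.int64(163)), (287, np.int64(96), np.int64(159)), (288, np.int64(56), np.int64(165)), (289, np.int64(33), np.int64(187)), (290, np.int64(30), np.int64(202)), (291, np.int64(31), np.int64(207)), (292, np.int64(46), np.int64(207)), (293, np.int64(82), np.int64(209))]
```

The stern catch tip now lies at row 282.5 and the blank's stern edge at 287.5, so it reaches about 4 mm over the blank. The bow tip is at its rest row, so B is latched. Now the red one.

```bash
python3 - <<'E'
from h import *
t=np.radians(-58.2); g=np.array([.6668,.2220])+.002*np.array([np.cos(t),np.sin(t)])
plan([*g,.1644],t+np.pi/2)
E
```

```text
shift [-0.4164  0.4505 -0.0012] turn [-1.000e-04 -1.000e-04  1.616e-01] j7 1.53 dist mm 307
shift [-0.4164  0.4505 -0.0012] turn [ 1.000e-04 -1.000e-04 -3.384e-01] j7 1.53 dist mm 307
```

```bash
python3 -m creep '[[0.8,-0.416,0.45,0,0,0,0.1616],[0.8,-0.416,0.45,0,0,0,0.1616],[0.8,-0.416,0.45,0,0,0,0.1616],[0.8,-0.416,0.45,0,0,0,0.1616],[0.8,-0.416,0.45,0,0,0,0.1616],[0.8,-0.416,0.45,0,0,0,0.1616],[0.8,-0.416,0.45,0,0,0,0.1616],[0.8,-0.416,0.45,0.1,0,0,0.1616],[0.8,-0.416,0.45,0.12,0,0,0.1616],[0.8,-0.416,0.45,0.12,0,0,0.1616],[0.8,-0.416,0.45,0.12,0,0,0.1616]]'
python3 - <<'E'
from h import *
wristhull(red=True,name="wR")
t=np.radians(-58.2); g=np.array([.6668,.2220])+.002*np.array([np.cos(t),np.sin(t)])
plan([*g,-.0294],t+np.pi/2)
E
```

```text
time_s: 26.9
tool_pos: [0.6681, 0.2196, 0.1057]
orientation: [0.486, 0.874, 0.0, 0.0]
force: [-0.5, 0.2, 0.8]
grip_width: 0.0682
(243, 111, 73, 169) ((669.2409057617188, 223.23153686523438), (49.78295135498047, 129.5037384033203), 31.7971248626709) 5325.516228557564
shift [ 0.0018 -0.0015  0.2723] turn [ 0.0004  0.0001 -0.    ] j7 0.34 dist mm 136
shift [ 0.0018 -0.0015  0.2723] turn [ 1.e-04 -6.e-04  5.e-01] j7 0.34 dist mm 136
```

```bash
python3 -m creep '[[0.8,0,0,0.08,0,0,0],[0.8,0,0,0.16,0,0,0],[0.8,0,0,0.23,0,0,0],[0.8,0,0,0.255,0,0,0],[0.8,0,0,0.265,0,0,0],[0.8,0,0,0.27,0,0,0],[0.8,0,0,0.27,0,0,0],[0.8,0,0,0.27,0,0,0]]'
python3 -m creep '[[0.6,0,0,0,0,0,0],[0.6,0,0,0,0,0,0],[0.5,0,0,0,0,0,0],[0.5,0,0,0,0,0,0],[0.5,0,0,0,0,0,0],[0.5,0,0,0,0,0,0]]' 60
python3 -m creep '[[0.5,0,0,-0.01,0,0,0],[0.4,0,0,-0.1,0,0,0],[0.4,0,0,-0.2,0,0,0],[0.4,0,0,-0.35,0,0,0],[0.4,0,0,-0.35,0,0,0],[0.4,0,0,-0.35,0,0,0],[0.4,0,0,-0.35,0,0,0]]'
```

```text
time_s: 27.75
tool_pos: [0.6689, 0.2204, -0.0283]
orientation: [0.486, 0.874, 0.001, 0.001]
force: [-0.3, 0.1, -0.4]
grip_width: 0.0683
time_s: 28.35
tool_pos: [0.6683, 0.2203, -0.0293]
orientation: [0.486, 0.874, 0.001, 0.001]
force: [-0.7, 0.6, 5.9]
grip_width: 0.0489
time_s: 29.05
tool_pos: [0.6675, 0.22, 0.1447]
orientation: [0.486, 0.874, 0.0, 0.0]
force: [0.2, -0.2, -1.4]
grip_width: 0.0485
```

```bash
python3 - <<'E'
from h import *
heldbow(-.0443,red=True,name="hbR")
plan([.4527,-.0047,.1447],-np.pi/2)
E
```

```text
box [  204   135   145   276 32111]
135 246 316 x 67.6 w 24.2 ymid 3.18
138 207 343 x 66.6 w 46.8 ymid 1.13
141 204 348 x 65.5 w 49.7 ymid 1.48
144 204 348 x 64.5 w 49.8 ymid 1.47
147 205 348 x 63.5 w 49.6 ymid 1.65
171 206 347 x 55.1 w 50.0 ymid 1.65
195 208 345 x 46.3 w 49.6 ymid 1.65
219 209 344 x 37.1 w 50.0 ymid 1.65
243 211 342 x 27.5 w 49.6 ymid 1.66
267 212 341 x 17.4 w 50.0 ymid 1.66
291 214 339 x 6.9 w 49.7 ymid 1.66
315 215 337 x -4.2 w 49.7 ymid 1.46
339 217 337 x -15.8 w 50.1 ymid 1.87
363 231 323 x -28.0 w 39.5 ymid 1.88
387 245 309 x -40.9 w 28.3 ymid 1.89
shift [-0.1561 -0.6005 -0.0018] turn [-3.000e-04  3.000e-04  3.383e-01] j7 0.34 dist mm 310
shift [-0.1561 -0.6005 -0.0018] turn [-0.0003 -0.0003 -0.1617] j7 0.34 dist mm 310
```

```bash
python3 -m creep '[[0.4,-0.02,-0.09,0,0,0,0.3383],[0.4,-0.045,-0.18,0,0,0,0.3383],[0.4,-0.07,-0.27,0,0,0,0.3383],[0.4,-0.095,-0.36,0,0,0,0.3383],[0.4,-0.12,-0.45,0,0,0,0.3383],[0.4,-0.14,-0.54,0,0,0,0.3383],[0.4,-0.157,-0.599,0,0,0,0.3383],[0.4,-0.157,-0.599,0,0,0,0.3383],[0.4,-0.157,-0.599,0,0,0,0.3383],[0.4,-0.157,-0.599,0,0,0,0.3383],[0.4,-0.157,-0.599,0,0,0,0.3383],[0.4,-0.157,-0.599,0,0,0,0.3383],[0.4,-0.157,-0.599,0,0,0,0.3383],[0.4,-0.157,-0.599,0,0,0,0.3383],[0.4,-0.157,-0.599,0,0,0,0.3383],[0.4,-0.157,-0.599,0,0,0,0.3383],[0.4,-0.157,-0.599,0,0,0,0.3383]]'
python3 - <<'E'
from h import *
plan([.4535,-.0047,.1447],-np.pi/2)
heldbow(-.0443,red=True,name="hbR2")
d=dict(np.load("hbR2.npz")); hsv=cv2.cvtColor(d["img"],cv2.COLOR_BGR2HSV).astype(int)
m=((hsv[...,1]<60)&(hsv[...,2]>140)).astype(np.uint8)
for c in cv2.findContours(m,0,2)[0]:
    if cv2.contourArea(c)>60:
        x,y,w,h=cv2.boundingRect(c); print((x,y,w,h),cast([(x-.5,y-.5),(x+w-.5,y-.5),(x-.5,y+h-.5),(x+w-.5,y+h-.5)],.128,d).round(4).tolist())
E
```

```text
time_s: 30.8
tool_pos: [0.4539, -0.0045, 0.144]
orientation: [1.0, 0.002, -0.001, 0.0]
force: [0.0, 1.1, 0.2]
grip_width: 0.0484
shift [-0.0009  0.0003 -0.0013] turn [0.0001 0.0002 0.0006] j7 -1.59 dist mm 1
shift [-0.0009  0.0003 -0.0013] turn [-3.000e-04  1.000e-04 -4.994e-01] j7 -1.59 dist mm 1
box [  205   136   145   276 32175]
136 217 322 x 67.6 w 35.7 ymid -3.36
139 207 346 x 66.6 w 47.3 ymid -1.0
142 205 349 x 65.6 w 49.1 ymid -0.83
145 205 349 x 64.6 w 49.2 ymid -0.83
148 205 349 x 63.6 w 49.3 ymid -0.83
172 206 347 x 55.3 w 49.4 ymid -0.99
196 208 346 x 46.6 w 49.4 ymid -0.8
220 209 344 x 37.5 w 49.4 ymid -0.97
244 211 342 x 27.9 w 49.1 ymid -0.96
268 212 341 x 18.0 w 49.5 ymid -0.95
292 214 339 x 7.5 w 49.1 ymid -0.94
316 216 337 x -3.4 w 48.7 ymid -0.93
340 217 335 x -15.0 w 48.7 ymid -1.13
364 231 321 x -27.1 w 38.2 ymid -1.12
388 244 308 x -39.9 w 28.0 ymid -1.11
(209, 118, 7, 18) [[0.5226, 0.03], [0.5226, 0.0265], [0.5139, 0.0305], [0.5139, 0.027]]
(324, 116, 24, 21) [[0.5238, -0.0264], [0.5238, -0.0382], [0.5136, -0.0269], [0.5136, -0.0388]]
(226, 103, 29, 10) [[0.5297, 0.0213], [0.5297, 0.0073], [0.525, 0.0215], [0.5251, 0.0074]]
(247, 78, 64, 24) [[0.5411, 0.0109], [0.5412, -0.0194], [0.5302, 0.0112], [0.5303, -0.0198]]
```

```bash
python3 -m creep '[[0.4,0,0.0008,0.03,0,0,0],[0.4,0,0.0008,0.07,0,0,0],[0.4,0,0.0008,0.09,0,0,0],[0.4,0,0.0008,0.105,0,0,0],[0.4,0,0.0008,0.12,0,0,0],[0.4,0,0.0008,0.12,0,0,0]]'
python3 -m creep '[[0.4,0,0,0.01,0,0,0],[0.4,0,0,0.02,0,0,0],[0.4,0,0,0.03,0,0,0],[0.4,0,0,0.03,0,0,0]]'
```

```text
time_s: 31.45
tool_pos: [0.454, -0.005, 0.084]
orientation: [1.0, 0.0, -0.001, 0.0]
force: [0.1, -0.1, -0.7]
grip_width: 0.0486
time_s: 31.85
tool_pos: [0.4542, -0.005, 0.069]
orientation: [1.0, 0.0, -0.0, 0.0]
force: [0.5, -0.2, -1.0]
grip_width: 0.0484
```

No side force this time, so the fit is good. I'll press on.

```bash
for i in 1 2 3; do python3 -m creep '[[0.4,0,0,0.006,0,0,0],[0.4,0,0,0.012,0,0,0],[0.4,0,0,0.012,0,0,0]]' | egrep 'tool_pos|force'; done; for i in 1 2 3; do python3 -m creep '[[0.4,0,0,0.004,0,0,0],[0.4,0,0,0.008,0,0,0],[0.4,0,0,0.008,0,0,0]]' | egrep 'tool_pos|force'; done
```

```text
tool_pos: [0.4543, -0.005, 0.0632]
force: [-0.6, 0.3, -0.5]
tool_pos: [0.4545, -0.005, 0.0575]
force: [-1.4, -0.1, 3.9]
tool_pos: [0.4547, -0.005, 0.0516]
force: [-0.5, -0.2, 4.5]
tool_pos: [0.4547, -0.005, 0.0478]
force: [-1.3, 0.6, 6.0]
tool_pos: [0.4548, -0.005, 0.0439]
force: [-2.2, 0.8, 5.9]
tool_pos: [0.4548, -0.005, 0.0399]
force: [-2.2, -0.4, 6.9]
```

```bash
python3 -m creep '[[0.4,0,0,0.003,0,0,0],[0.4,0,0,0.005,0,0,0],[0.4,0,0,0.005,0,0,0]]'
python3 -m creep '[[0.75,0,0,0,0,0,0],[0.75,0,0,0,0,0,0],[0.75,0,0,0,0,0,0],[0.75,0,0,0,0,0,0]]'
python3 -m creep '[[0.75,0,0,-0.08,0,0,0],[0.75,0,0,-0.18,0,0,0],[0.75,0,0,-0.25,0,0,0],[0.75,0,0,-0.25,0,0,0],[0.75,0,0,-0.25,0,0,0]]'
cat > chk2.py <<'E'
from h import *
from bench import robot
d=robot.get_image("wrist"); np.savez("chkR.npz",**d); hsv=cv2.cvtColor(d["img"],cv2.COLOR_BGR2HSV).astype(int); H,S,V=hsv[...,0],hsv[...,1],hsv[...,2]
red=((H<8)|(H>172))&(S>150)&(V>50); br=(H>13)&(H<26)&(S>140)&(V<165)
P={"stern tip rest":[.515,-.0045,.09],"stern edge":[.52,-.0045,.09],"bow tip rest":[.395,-.0045,.09],"bow edge":[.39,-.0045,.09],"taperL":[.44,.0205,.09],"taperR":[.44,-.0295,.09],"sternL":[.518,.0205,.09],"sternR":[.518,-.0295,.09]}
for k,v in P.items(): print(k,proj([v],d)[0].round(1))
c0=int(proj([P["stern edge"]],d)[0][0])
for dc in (-30,-26,-10,-3,3,10,26,30):
    r=np.where(red[:,c0+dc])[0]; b=np.where(br[60:360,c0+dc])[0]+60
    print(c0+dc,"red",(r.min(),r.max()) if len(r) else None,"brown",[x for x in b if len(r) and (abs(x-r.min())<25 or abs(x-r.max())<25)])
for r in (150,180,210,230):
    x=np.where(red[r])[0]; print(r,x.min(),x.max(), (np.ptp(cast([(x.min()-.5,r),(x.max()+.5,r)],.09,d)[:,1])*1000).round(1)) if len(x) else None
E
python3 chk2.py
```

```text
time_s: 33.95
tool_pos: [0.4548, -0.005, 0.0375]
orientation: [1.0, 0.0, 0.0, -0.0]
force: [-2.1, 0.2, 7.6]
grip_width: 0.0485
time_s: 34.35
tool_pos: [0.4543, -0.005, 0.037]
orientation: [1.0, 0.0, -0.0, 0.0]
force: [0.1, 0.4, -0.1]
grip_width: 0.0641
time_s: 34.85
tool_pos: [0.4548, -0.0047, 0.1626]
orientation: [1.0, 0.0, 0.001, -0.001]
force: [-0.4, 0.1, -0.8]
grip_width: 0.064
stern tip rest [277.8 124. ]
stern edge [277.8 116. ]
bow tip rest [277.5 287.9]
bow edge [277.5 293.7]
taperL [242.3 232.1]
taperR [312.9 232.2]
sternL [238.8 119.1]
sternR [316.8 119.2]
247 red (np.int64(114), np.int64(242)) brown []
251 red (np.int64(114), np.int64(250)) brown []
267 red (np.int64(125), np.int64(282)) brown [np.int64(108), np.int64(109), np.int64(110), np.int64(111), np.int64(112), np.int64(113), np.int64(114), np.int64(115), np.int64(116), np.int64(117), np.int64(118), np.int64(119), np.int64(120), np.int64(121), np.int64(122), np.int64(123)]
274 red (np.int64(125), np.int64(288)) brown [np.int64(108), np.int64(109), np.int64(110), np.int64(111), np.int64(112), np.int64(113), np.int64(
[... 881 characters left out ...]
nt64(297), np.int64(298), np.int64(299), np.int64(300), np.int64(301), np.int64(302), np.int64(303), np.int64(304), np.int64(305), np.int64(306), np.int64(307), np.int64(308), np.int64(309), np.int64(310), np.int64(311), np.int64(312)]
287 red (np.int64(126), np.int64(281)) brown [np.int64(108), np.int64(109), np.int64(110), np.int64(111), np.int64(112), np.int64(113), np.int64(114), np.int64(115), np.int64(116), np.int64(117), np.int64(118), np.int64(119), np.int64(120), np.int64(121), np.int64(122), np.int64(123), np.int64(124)]
303 red (np.int64(114), np.int64(250)) brown []
307 red (np.int64(114), np.int64(241)) brown []
150 240 314 49.4
180 241 313 49.3
210 242 312 49.3
230 242 311 49.5
```

```bash
python3 -m creep '[[0.75,0,0,-0.1,0,0,0],[0.75,0,-0.1,-0.1,0,0,0],[0.75,0,-0.2,-0.1,0,0,0],[0.75,0,-0.3,-0.1,0,0,0],[0.75,0,-0.4,-0.1,0,0,0],[0.75,0,-0.4,-0.1,0,0,0],[0.75,0,-0.4,-0.1,0,0,0]]'
python3 - <<'E'
from h import *
from bench import robot
a=dict(np.load("wA2.npz")); h=cv2.cvtColor(a["img"],cv2.COLOR_BGR2HSV).astype(int)
print("A bow tip rest/edge",proj([[.395,-.0045,.09],[.39,-.0045,.09]],a).round(1).tolist(),[(r,h[r,277,1],h[r,277,2]) for r in range(288,306)])
t=robot.get_image("top"); t0=dict(np.load("top0.npz"))
cv2.imwrite("pics/topE.png",t["img"])
m=(cv2.absdiff(t["img"],t0["img"]).max(2)>45).astype(np.uint8); m=cv2.morphologyEx(m,cv2.MORPH_OPEN,np.ones((3,3)))
n,l,s,c=cv2.connectedComponentsWithStats(m)
for k in range(1,n):
    if s[k,4]>15: print("diff",s[k],c[k].round())
def cen(im,lo,hi,box):
    x0,y0,x1,y1=box; M=cv2.inRange(cv2.cvtColor(im,cv2.COLOR_BGR2HSV)[y0:y1,x0:x1],lo,hi); q=np.argwhere(M); return len(q),(q.mean(0)[::-1]+[x0,y0]).round(1) if len(q) else None
for n_,lo,hi,b in [("block",(100,150,60),(125,255,255),(160,243,190,265)),("orange cap",(5,180,150),(14,255,255),(275,132,300,150)),("jar",(45,100,30),(75,255,200),(95,150,145,195)),("pot",(0,0,60),(179,70,255),(172,146,196,170))]:
    print(n_,cen(t0["img"],lo,hi,b),cen(t["img"],lo,hi,b))
E
```

```text
time_s: 35.6
tool_pos: [0.4532, 0.1957, 0.2099]
orientation: [1.0, 0.002, -0.002, 0.002]
force: [0.2, -0.9, -0.0]
grip_width: 0.0637
A bow tip rest/edge [[277.8, 296.9], [277.8, 302.5]] [(288, np.int64(121), np.int64(173)), (289, np.int64(119), np.int64(174)), (290, np.int64(119), np.int64(178)), (291, np.int64(119), np.int64(182)), (292, np.int64(119), np.int64(185)), (293, np.int64(119), np.int64(174)), (294, np.int64(119), np.int64(152)), (295, np.int64(119), np.int64(141)), (296, np.int64(124), np.int64(136)), (297, np.int64(124), np.int64(127)), (298, np.int64(135), np.int64(115)), (299, np.int64(159), np.int64(104)), (300, np.int64(162), np.int64(104)), (301, np.int64(168), np.int64(100)), (302, np.int64(160), np.int64(102)), (303, np.int64(163), np.int64(102)), (304, np.int64(164), np.int64(101)), (305, np.int64(165), np.int64(102))]
diff [186 155  46  31 801] [208. 169.]
diff [343 161  10  12  83] [348. 166.]
diff [349 165  28  28 366] [363. 178.]
diff [  100   175   121   245 15263] [166. 289.]
diff [275 214  19  46 732] [284. 234.]
diff [304 231   3   6  18] [305. 234.]
dif
[... 191 characters left out ...]
471. 326.]
diff [ 220  322  108   50 3128] [277. 345.]
diff [ 330  340   68   32 1165] [353. 360.]
diff [210 343  23  27 355] [221. 357.]
diff [279 361  23  11 137] [291. 366.]
diff [   1  363   99   57 2105] [ 47. 401.]
diff [304 371   6   5  26] [306. 373.]
diff [ 212  372   39   48 1219] [230. 397.]
diff [ 318  373  196   47 3464] [416. 393.]
diff [  0 393  20  27 417] [  8. 407.]
diff [263 401  22  19 237] [272. 411.]
diff [523 412   6   6  23] [526. 414.]
block (148, array([173.4, 252.4])) (0, None)
orange cap (76, array([286.6, 142.1])) (79, array([286.6, 142.1]))
jar (347, array([126.3, 176.3])) (380, array([125.4, 175.7]))
pot (149, array([183.2, 159.5])) (150, array([183.2, 159.5]))
```

```bash
python3 -m creep '[[0.75,0,0.1,0,0,0,0],[0.75,0,0.2,0,0,0,0],[0.75,0,0.3,0,0,0,0],[0.75,0,0.4,0,0,0,0],[0.75,0,0.5,0,0,0,0],[0.75,0,0.6,0,0,0,0],[0.75,0,0.7,0,0,0,0],[0.75,0,0.8,0,0,0,0],[0.75,0,0.8,0,0,0,0],[0.75,0,0.8,0,0,0,0]]'
python3 - <<'E'
from h import *
from bench import robot
t=robot.get_image("top"); t0=dict(np.load("top0.npz")); s=robot.get_image("side"); s0=dict(np.load("side0.npz"))
def cen(im,lo,hi,box):
    x0,y0,x1,y1=box; M=cv2.inRange(cv2.cvtColor(im,cv2.COLOR_BGR2HSV)[y0:y1,x0:x1],lo,hi); q=np.argwhere(M); return len(q),(q.mean(0)[::-1]+[x0,y0]).round(1) if len(q) else None
for n_,lo,hi,b in [("block",(100,150,60),(125,255,255),(155,240,195,270)),("orange cap",(5,180,150),(14,255,255),(275,132,300,150)),("jar",(45,100,30),(75,255,200),(95,150,145,195)),("pot",(0,0,60),(179,70,255),(172,146,196,170)),("tin",(0,0,90),(179,60,255),(385,230,422,265)),("wpot",(0,0,90),(179,70,255),(435,165,480,205))]:
    print(n_,cen(t0["img"],lo,hi,b),cen(t["img"],lo,hi,b))
print("block side",cen(s0["img"],(100,150,60),(125,255,255),(272,305,300,338)),cen(s["img"],(100,150,60),(125,255,255),(272,305,300,338)))
hsv=cv2.cvtColor(t["img"],cv2.COLOR_BGR2HSV).astype(int); H,S,V=hsv[...,0],hsv[...,1],hsv[...,2]
m=np.zeros(H.shape,np.uint8); m[195:280,262:310]=((((H<8)|(H>172))&(S>150)&(V>60)))[195:280,262:310]
c=max(cv2.findContours(m,0,2)[0],key=cv2.contourArea); print("red in mag at z=.09",cv2.minAreaRect((cast(c.reshape(-1,2),.09,t)*1000).astype(np.float32)))
# side view: red top edge pixels predicted and mask box
hs=cv2.cvtColor(s["img"],cv2.COLOR_BGR2HSV).astype(int); R=((hs[...,0]<8)|(hs[...,0]>172))&(hs[...,1]>150)&(hs[...,2]>60)
print("side pred far edge/near-edge rows (z .09): ",proj([[.48,-.0295,.09],[.44,-.0295,.09],[.48,.0205,.09],[.44,.0205,.09],[.48,.0205,.075],[.44,.0205,.075]],s).round(1).tolist())
for x in (284,288,292,296,300,304): 
    y=np.where(R[190:250,x])[0]+190; print(x,y.min() if len(y) else None,y.max() if len(y) else None,end="; ")
E
```

```text
time_s: 36.65
tool_pos: [0.4526, -0.2078, 0.2116]
orientation: [1.0, -0.003, -0.001, 0.0]
force: [0.6, 0.7, -0.4]
grip_width: 0.0639
block (148, array([173.4, 252.4])) (145, array([173.4, 252.5]))
orange cap (76, array([286.6, 142.1])) (76, array([286.6, 142.2]))
jar (347, array([126.3, 176.3])) (343, array([126.5, 176.2]))
pot (149, array([183.2, 159.5])) (150, array([183.2, 159.5]))
tin (563, array([402.7, 247.8])) (0, None)
wpot (457, array([455.6, 187.4])) (471, array([456.1, 187. ]))
block side (191, array([284.4, 321.6])) (188, array([284.4, 321.5]))
red in mag at z=.09 ((456.52655029296875, -5.685216903686523), (121.7436294555664, 49.03778076171875), 0.13369901478290558)
side pred far edge/near-edge rows (z .09):  [[293.1, 210.1], [305.7, 212.6], [289.0, 220.9], [302.0, 223.5], [288.9, 224.5], [301.7, 227.1]]
284 210 222; 288 210 223; 292 211 224; 296 211 225; 300 212 225; 304 213 226;
```

```bash
python3 -c "
from bench import robot
print(robot.hand_in())"
```

```text
the job is handed in; nothing more can be done
None
```

I loaded all three blanks bow-first: plain A, then plain B, then red on top. I handed the job in at about 37 s. All 12 picture views were used up by the time B was in, so the later checks are measurements from camera images, not looks.

**Last checks:**
- **Red blank:** it lies level, with its top at about z = 90 mm in the wrist, side and top views.
- **Stern catch:** its tip is clearly over the red blank, by about 6 mm.
- **Bow catch:** its tip is within about 1 mm of its rest position. The overlap of about 3 mm is inferred, because the catch hides the bow edge.
- **Follower:** I stopped the deepest press at about 0.047 m of follower travel, judged from tool height. The bottom stop is at 0.058 m.
- **Other things on the bench:** sanding block, paint pot, bottle, brush jar and brush pot are where they were. The arm hid the varnish tin in the last image, but the top view before it showed no change there.

**What went wrong or disagreed:**
- **Fingertip position:** the fingertips sit about 30 mm behind the reported TCP, not 8 mm ahead as stated. My first closing on A met nothing, and the first on B slipped over its top with 17 N. I gripped lower after that.
- **Blank B:** it rubbed at the stern going in, peaking at about 18 N, and the stern catch did not snap at first. I pressed its stern half down with the fingers shut, and a re-check showed the catch about 4 mm over it.
- **Position estimates:** bench and wrist-camera measurements of the held blanks differed by about 2 mm lengthwise. I used a value between the two for red, and it went in with only about 2 N of side force.

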